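# Snap map bezels home and set the press timer

### The job

Fit every map bezel lying on the cutting mat into a free cup of the jig: set each one in loosely, then press it straight down with the hand pusher, not with the fingers, until it snaps fully home with its flange flat on the rim. When all are home, stand the pusher upright back in its stand, and then turn the timer dial to the click stop with the long mark to time their bedding in. Leave the tape roll, the knife and the jar where they are.

Things in the scene. Friction and masses are not known exactly. Their poses are not given: they have to be found in the camera images.
- bezel0: Map bezel, one of four alike (2 to 4 present, else None), plug down on the mat. Brass flange 50 mm across, 10 mm thick, map disc on top, over a steel plug 14 mm long: taper from 31 mm across at the bottom to a 40 mm bulge 7 to 8.5 mm up, then a 34 mm groove. 24 mm tall, 0.07 kg. Origin: centre of the plug's underside; z up. Grip it by the flange, 14 to 24 mm above the origin.
- bezel1: Map bezel, one of four alike (2 to 4 present, else None), plug down on the mat. Brass flange 50 mm across, 10 mm thick, map disc on top, over a steel plug 14 mm long: taper from 31 mm across at the bottom to a 40 mm bulge 7 to 8.5 mm up, then a 34 mm groove. 24 mm tall, 0.07 kg. Origin: centre of the plug's underside; z up. Grip it by the flange, 14 to 24 mm above the origin.
- bezel2: Map bezel, one of four alike (2 to 4 present, else None), plug down on the mat. Brass flange 50 mm across, 10 mm thick, map disc on top, over a steel plug 14 mm long: taper from 31 mm across at the bottom to a 40 mm bulge 7 to 8.5 mm up, then a 34 mm groove. 24 mm tall, 0.07 kg. Origin: centre of the plug's underside; z up. Grip it by the flange, 14 to 24 mm above the origin.
- bezel3: Map bezel, one of four alike (2 to 4 present, else None), plug down on the mat. Brass flange 50 mm across, 10 mm thick, map disc on top, over a steel plug 14 mm long: taper from 31 mm across at the bottom to a 40 mm bulge 7 to 8.5 mm up, then a 34 mm groove. 24 mm tall, 0.07 kg. Origin: centre of the plug's underside; z up. Grip it by the flange, 14 to 24 mm above the origin.
- jig: Fixed plywood board 96 x 316 x 12 mm on the mat, with four cups in a row along its y: wooden rings 44 mm inside, 58 mm outside, 18 mm deep. Four sprung brass clips in each ring's wall, on the diagonals; their housings reach 37 mm from the cup's centre and 14 mm up. Any bezel fits any cup. Origin: centre of the board's underside, 3 mm above the table.
- cup0 (a point): Centre of a cup's top rim, 33 mm above the table; z up. The cups are 76 mm apart. A bezel set in loosely stands on the clips, self-centred, its origin about 6 mm below this point. Pressed down with about 10 N (more is fine, up to 25) it snaps past the clips and is home: flange down on the rim, origin 14 mm below this point, top face 10 mm above it.
- cup1 (a point): Centre of a cup's top rim, 33 mm above the table; z up. The cups are 76 mm apart. A bezel set in loosely stands on the clips, self-centred, its origin about 6 mm below this point. Pressed down with about 10 N (more is fine, up to 25) it snaps past the clips and is home: flange down on the rim, origin 14 mm below this point, top face 10 mm above it.
- cup2 (a point): Centre of a cup's top rim, 33 mm above the table; z up. The cups are 76 mm apart. A bezel set in loosely stands on the clips, self-centred, its origin about 6 mm below this point. Pressed down with about 10 N (more is fine, up to 25) it snaps past the clips and is home: flange down on the rim, origin 14 mm below this point, top face 10 mm above it.
- cup3 (a point): Centre of a cup's top rim, 33 mm above the table; z up. The cups are 76 mm apart. A bezel set in loosely stands on the clips, self-centred, its origin about 6 mm below this point. Pressed down with about 10 N (more is fine, up to 25) it snaps past the clips and is home: flange down on the rim, origin 14 mm below this point, top face 10 mm above it.
- pusher: Hand pusher that stands upright in its stand: steel foot 38 mm across and 14 mm tall, 18 mm thick neck, wooden handle 30 mm across from 30 to 95 mm above the foot's underside. 0.16 kg. Origin: centre of the underside of the foot, z up along the handle.
- stand_in (a point): Centre of the inner floor of the pusher's stand, a fixed wooden tray 62 x 62 mm outside, 50 x 50 mm inside, whose walls rise 8 mm above this floor. The floor is 9 mm above the table.
- dial (a joint): Angle of the timer dial, rad; grows clockwise seen from above. It clicks to rest at eight stops 0 to 7, every 30 degrees (0.5236 rad), from 0 to 3.665; about 0.07 N m takes it over a click, and let go near a stop it settles there. Small black ticks mark the stops; the long thick tick is stop 5 (2.618 rad). It starts on one of the stops 0 to 2.
- tape: Bystander: roll of tape lying flat, 90 mm across, 25 mm tall; origin under its centre.
- knife: Bystander: craft knife lying flat, 180 mm long, 12 mm wide, along its x axis; origin under its middle.
- jar: Bystander: lidded jar, 56 mm across, 70 mm tall; origin under its centre.
- dial_grip (a point): On the axis of the dial of the press timer (a fixed white box 96 x 96 mm, 33 mm tall): a point on the dial's upright grip bar, 7 mm below the bar's top. The bar is 46 mm long along this point's own x axis (the point turns with the dial; the -x end bears the white pointer line), 13 mm thick, and stands on a disc 50 mm across whose top is 20 mm below this point. z up.

How it is judged:
By the outcome, as a careful person would: the job done as asked, in the order asked, and still so for the second after the job is handed in, with the robot touching nothing.
Of bezel0, bezel1, bezel2, bezel3 only 2 to 4 are there at a start; the rules pass over those that are not, and their reading is None.
At some moment in a run one of bezel0, bezel1, bezel2, bezel3 may be knocked a few centimetres aside while the robot is not near it.
It also fails if it takes over 210 s, if anything falls off the work surface, if the arm or the gripper's body presses on something with over 40 N, if the wrist force passes 120 N, or if a joint passes its speed limit or range.

### The arm

A 6-joint arm with a two-finger parallel gripper is mounted at the origin on the work surface. World frame = base frame: x ahead of the robot, y to its left, z up, the work surface at z = 0. Lengths are in m, angles in rad, forces in N, time in s.
With the tool pointing down it reaches from about 0.3 to 0.775 m from the base axis. Payload 14.6 kg.
Tool frame: the origin (TCP) lies on the mounting face of the last link; the fingertips stand 199 mm ahead of it and the grasp point (between the pads) lies 180 mm ahead of it; z points along the fingers, y is the direction in which the jaws open and shut (so a half turn about z gives the same grasp; the last joint's range is limited). The gripper opens to 94 mm and grips with 3 to 60 N. Pads are 16 mm wide; open, the fingers measure 119 mm over their backs; the gripper's body (75 mm by 177 mm) begins 78 mm behind the grasp point.
Start: joints at [-1.251, 0.3, 1.521, -0, 1.321, -0.067], TCP at [0.207, -0.509, 0.405] pointing down, gripper open.
Joint ranges: [-3.03, 3.03], [-0.79, 2.21], [0.23, 2.52], [-1.04, 4.18], [0, 3.07], [-2.55, 2.55]. Speed limits (rad/s): [2.22, 2.22, 2.57, 3.14, 3.14, 3.14].

### API

Orientations are given as [roll, pitch, yaw] about the fixed x, y, z axes, in that order (R = Rz(yaw) Ry(pitch) Rx(roll)).
In Python, from station import sensors, vision, job gives the robot as it stands. The module is installed in compiled form; this text tells all that it offers.
- The arm moves only by the tool arm_command, never from a script. Its argument "plan" is one flat list of numbers, 5 for each row, row after row: the closure, from -1 (fully open) to 1 (shut), so that 0 is half open, then the shift along the world's x, y, z scaled (see below), then the turn about the world's z scaled (see below). A call has 1 to 20 rows; each row is the pose to reach, as a shift and turn from the pose commanded when the call began; what a row does not reach only later rows make up. The controller multiplies each number of a shift by 400 mm and each number of a turn by 120 degrees. A row lasts 1/10 s, in which the tool goes at most 50 mm and 8.59 degrees, less where a joint would pass 70% of its speed; a pose out of reach is approached as far as the arm can. A call with a number of a shift or a turn outside -1 to 1 is refused whole. A call with a gripper value outside its range is refused whole. The fingers move at their own pace and stop on an object; "newtons" is the grip in N (left out, the last holds). Time passes only in rows, so rows that repeat a pose let the fingers close. It gives the time, the measured TCP pose, the force and the opening at its end, in the units of the state.
- sensors.get_obs(): the state, without advancing time (a new reading comes with each control period).
- vision.camera(name): name is "scene" or "top" or "wrist"; returns the picture (480x640x3 uint8, blue, green, red); there is no depth.
- vision.camera_params(name): a dict with "intrinsics" (3x3 intrinsics, pixels), "rvec" (rotation vector, rad) and "tvec" (3), from world to camera coordinates, as OpenCV has them. Camera axes: x right, y down, z forward; pixel columns grow to the right and rows downward; lengths in m; the calibration is good to about 2 mm. A picture is of the moment at which its call begins: read the wrist's pose just before it. camera_params takes no time and is no camera call; for the wrist camera it gives the pose at the moment of the call.
- job.hand_in(): hands the job in, once; it reports no verdict.
Trained networks look in the newest picture that a camera, given by its name, has taken for a name from the list of things; names that differ only in an ending like _2 or _b are one class to them, and where a whole thing is asked for, a point or a joint stands for the part that bears it (a point fixed in the world has none). Each returns a list of dicts, best first, with "confidence" (0 to 1); they miss things now and then, are a little off and sometimes report something else, mostly with a low value. They report only what shows in the picture. A call takes as long as a camera call.
- vision.search_frame(name, camera): "at" ([row, column] in pixels, amid what is visible of it).
- vision.silhouettes(name, camera): "mask" (480x640 bool, what is visible of it) and "at" ([row, column] in pixels, amid what is visible of it).
- vision.pinpoint(name, camera): "at" ([row, column] in pixels: a listed point, or the origin of a listed thing).
The state is a dict: "time_s": time; "qpos": joint angles; "joint_vel": joint speeds; "tau": joint torques, N m; "ee_pos": TCP position; "eef_rot": TCP orientation; "force": force on the tool from outside, world axes, zero at the start; "moment": the same for the moment, N m; "grip_width": finger opening in m.
Only numpy, scipy, OpenCV 4.12 (cv2) and the standard library are available. Lean on these libraries where they do the work, as an engineer would, in place of code of your own. Each camera call takes 0.05 s, during which the arm holds its last target.

## Working session

There is one attempt and no reset: what is moved stays moved. The work goes in short steps, Python scripts to look and compute and a tool call to move; the robot and the scene stay as the last step left them, time stands still between calls to the robot, and variables do not carry over. Pictures are saved under pics/ and viewed, and the job is handed in when it is done.

Besides the shell and the picture viewer there is one more tool, called after "Call:" by a JSON object that holds its "api" and its "payload", one argument or row to a line. arm_command: Moves the arm, as the interface text tells. Its arguments: {"type":"object","properties":{"plan":{"type":"array"},"newtons":{"type":"number"}},"required":["plan"]}

```bash
mkdir -p pics; ls; python3 - <<'E'
from station import sensors, vision, job
import cv2
o=sensors.get_obs(); print(o)
for c in ["scene","top","wrist"]:
    im=vision.camera(c); cv2.imwrite(f"pics/{c}0.png",im)
    p=vision.camera_params(c); print(c,p)
E
```

```text
pics
{'time_s': 0.0, 'qpos': array([-1.25059524e+00,  3.00486766e-01,  1.52158561e+00, -3.87628857e-05,
        1.32066423e+00, -6.66237546e-02]), 'joint_vel': array([ 0.00096914, -0.00022508,  0.00042137,  0.00077045,  0.00119578,
        0.00076136]), 'tau': array([-1.23394613e-03, -5.31811130e+01, -3.52735198e+01,  7.07580778e-02,
        2.44371418e-02, -1.32050814e-04]), 'ee_pos': array([ 0.20746108, -0.50934131,  0.40407568]), 'eef_rot': array([-3.14044874e+00, -3.86960182e-05,  3.86834432e-01]), 'force': array([-0.82627413,  0.807198  , -0.48400673]), 'moment': array([-0.02959512, -0.0073558 , -0.00536386]), 'grip_width': 0.09404939021119249}
scene {'intrinsics': array([[476.98331915,   0.        , 318.642302  ],
       [  0.        , 476.98331915, 238.90625725],
       [  0.        ,   0.        ,   1.        ]]), 'rvec': array([ 2.00680268,  1.80830112, -0.48462061]), 'tvec': array([-0.09696712, -0.45453503,  1.40704206])}
top {'intrinsics': array([[491.70115893,   0.        , 315.93150952],
       [  0.        , 491.70115893, 241.87206017],
       [  0.        ,   0.        ,   1.        ]]), 'rvec': array([ 2.16716394, -2.1081735 ,  0.18513536]), 'tvec': array([0.01537292, 0.58790422, 0.98527163])}
wrist {'intrinsics': array([[383.07232116,   0.        , 320.72635528],
       [  0.        , 383.07232116, 238.82215844],
       [  0.        ,   0.        ,   1.        ]]), 'rvec': array([-2.40872021,  1.6217575 ,  0.22586378]), 'tvec': array([-0.54950677, -0.02843885,  0.39128509])}
```

View pics/top0.png

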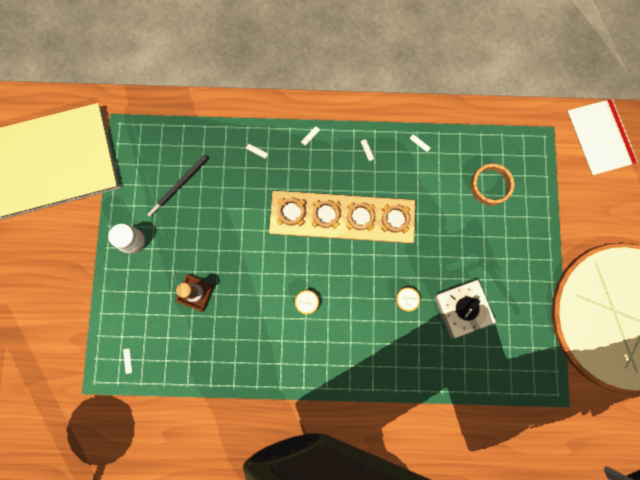

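View pics/scene0.png

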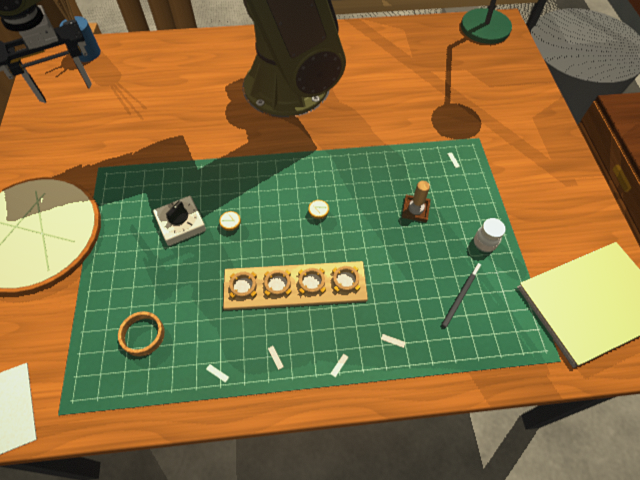

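View pics/wrist0.png

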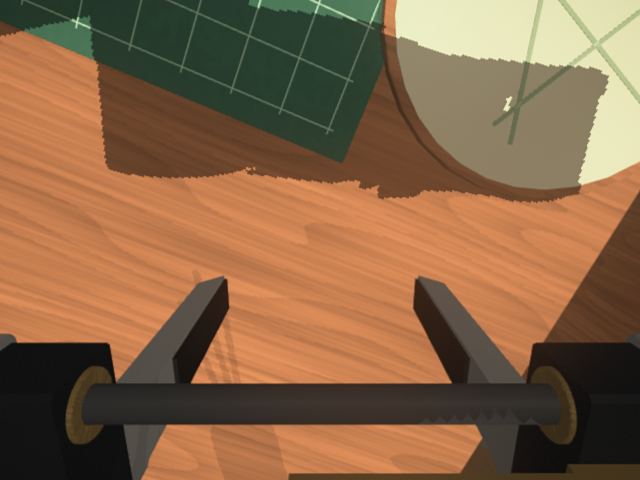

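The top picture shows two bezels, at (301,307) and (299,408) [row,col]. The jig is near (217,343), the pusher in its stand at (292,193) and the timer at (308,466). Next I'll measure positions.

```bash
cat > h.py <<'E'
from station import sensors, vision, job
import cv2, numpy as np
def ray(c,p,par=None):
    par=par or vision.camera_params(c)
    R=cv2.Rodrigues(par["rvec"])[0]; t=par["tvec"]
    u=np.array([[[p[1],p[0]]]],float); n=cv2.undistortPoints(u,par["intrinsics"],None)[0,0]
    d=R.T@np.array([n[0],n[1],1]); o=-R.T@t
    return o,d/np.linalg.norm(d)
def atz(c,p,z,par=None):
    o,d=ray(c,p,par); return o+d*(z-o[2])/d[2]
def tri(lst):
    A=np.zeros((3,3));b=np.zeros(3)
    for c,p,*r in lst:
        o,d=ray(c,p,*r); M=np.eye(3)-np.outer(d,d); A+=M;b+=M@o
    x=np.linalg.solve(A,b)
    return x,[np.linalg.norm((np.eye(3)-np.outer(ray(*q)[1],ray(*q)[1]))@(x-ray(*q)[0])) for q in lst]
def proj(c,X,par=None):
    par=par or vision.camera_params(c)
    p=cv2.projectPoints(np.array(X,float).reshape(-1,3),par["rvec"],par["tvec"],par["intrinsics"],None)[0][:,0]
    return p[:,::-1]
def snap(c,name,crop=None,k=1):
    im=vision.camera(c)
    if crop: r0,r1,c0,c1=crop; im=im[r0:r1,c0:c1]
    im=cv2.resize(im,None,fx=k,fy=k,interpolation=cv2.INTER_CUBIC); cv2.imwrite(f"pics/{name}.png",im)
E
python3 - <<'E'
from h import *
np.set_printoptions(precision=4,suppress=True)
snap("top","top1",(180,330,160,500),2.3)
for c in ["top","scene"]:
  if c=="scene": snap("scene","sc1",(140,320,140,500),2.2)
  for n,z in [("bezel0",0.003),("cup0",0.033),("pusher",0.009),("stand_in",.009),("dial_grip",None),("jig",.003),("tape",.003),("jar",.003),("knife",.003)]:
    for d in vision.pinpoint(n,c):
        if d["confidence"]>.3: print(c,n,np.round(d["at"],1),round(d["confidence"],2),atz(c,d["at"],z if z is not None else .06))
print(sensors.get_obs()["time_s"])
E
```

```text
top bezel0 [299.3 406.5] 0.87 [ 0.4748 -0.1675  0.003 ]
top bezel0 [302.9 305.2] 0.57 [0.4611 0.0509 0.003 ]
top cup0 [216.5 288.1] 0.97 [0.6436 0.0929 0.033 ]
top cup0 [216.1 360.5] 0.74 [ 0.649 -0.063  0.033]
top cup0 [211.9 326. ] 0.72 [0.6561 0.0116 0.033 ]
top pusher [294.5 196.8] 0.94 [0.4724 0.2834 0.009 ]
top stand_in [293.1 195.3] 0.63 [0.4753 0.2868 0.009 ]
top dial_grip [306.1 471.3] 0.6 [ 0.4615 -0.289   0.06  ]
top jig [215.2 344.4] 0.96 [ 0.6567 -0.0302  0.003 ]
top jig [293.7 195.6] 0.67 [0.4744 0.2875 0.003 ]
top tape [187.2 491. ] 0.56 [ 0.7306 -0.3585  0.003 ]
top jar [242.6 129.4] 0.86 [0.5817 0.4396 0.003 ]
top knife [181.3 184.3] 0.65 [0.724  0.3296 0.003 ]
scene bezel0 [210.3 315.4] 0.73 [0.4535 0.0413 0.003 ]
scene bezel0 [224.2 229.8] 0.69 [ 0.4728 -0.1693  0.003 ]
scene cup0 [278.7 277.2] 0.95 [ 0.6451 -0.063   0.033 ]
scene cup0 [281.5 240.2] 0.78 [ 0.6436 -0.1441  0.033 ]
scene cup0 [275.8 347.3] 0.66 [0.6539 0.0916 0.033 ]
scene cup0 [278.6 312. ] 0.56 [0.6527 0.0133 0.033 ]
scene pusher [223.  232.5] 0.7 [ 0.4739 -0.162   0.009 ]
scene pusher [215.2 315.9] 0.64 [0.4719 0.0406 0.009 ]
scene pusher [208.3 175.1] 0.62 [ 0.4167 -0.3014  0.009 ]
scene stand_in [201.8 418.8] 0.8 [0.4582 0.2994 0.009 ]
scene dial_grip [212.1 176.7] 0.83 [ 0.464  -0.2829  0.06  ]
scene jig [285.3 293.7] 0.65 [ 0.6507 -0.0281  0.003 ]
scene tape [334.3 140.2] 0.73 [ 0.7313 -0.3621  0.003 ]
scene jar [239.3 484.5] 0.76 [0.5772 0.4348 0.003 ]
scene knife [298.6 458. ] 0.78 [0.7206 0.3329 0.003 ]
scene knife [333.9 141. ] 0.69 [ 0.7306 -0.3605  0.003 ]
1.15
```

View pics/top1.png

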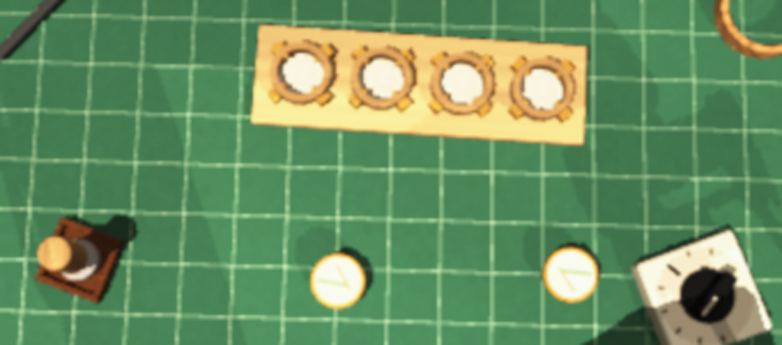

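View pics/sc1.png

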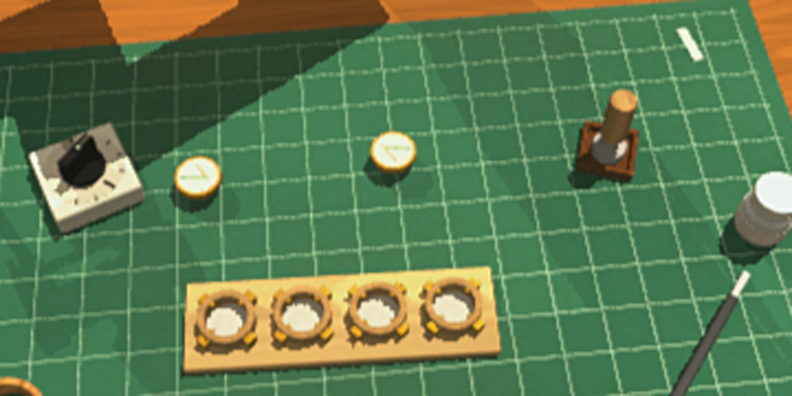

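The top and scene close-ups agree: two bezels, four empty cups, the pusher upright in its stand, and the long tick at the upper left of the dial face in the top view. Next I'll refine with silhouettes and get the wrist-camera geometry.

```bash
python3 - <<'E'
from h import *
from scipy.spatial.transform import Rotation as Ro
np.set_printoptions(precision=4,suppress=True)
o=sensors.get_obs(); R=Ro.from_euler('xyz',o["eef_rot"]).as_matrix()
p=vision.camera_params("wrist"); Rc=cv2.Rodrigues(p["rvec"])[0]; C=-Rc.T@p["tvec"]
print("cam in tool",R.T@(C-o["ee_pos"]),"axis",R.T@Rc.T)
for c in ["top","scene"]:
  vision.camera(c)
  for n,z in [("bezel0",.027),("dial_grip",.033),("jig",.015)]:
    for d in vision.silhouettes(n,c):
      if d["confidence"]<.3: continue
      m=d["mask"].astype(np.uint8); cs=max(cv2.findContours(m,cv2.RETR_EXTERNAL,cv2.CHAIN_APPROX_NONE)[0],key=cv2.contourArea)
      P=np.array([atz(c,(q[0][1],q[0][0]),z)[:2] for q in cs],np.float32)
      print(c,n,round(d["confidence"],2),d["at"],int(m.sum()),cv2.minAreaRect(P),cv2.minEnclosingCircle(P))
E
```

```text
cam in tool [ 0.0788 -0.0003  0.0201] axis [[-0.0011 -0.962  -0.2731]
 [ 1.     -0.0013  0.0004]
 [-0.0007 -0.2731  0.962 ]]
top bezel0 0.83 [300.3, 303.7] 446 ((0.4631973206996918, 0.04899400472640991), (0.04811261221766472, 0.04637123644351959), 1.5733402967453003) ((0.46352097392082214, 0.04894889518618584), 0.02521253004670143)
top bezel0 0.73 [297.7, 408.2] 442 ((0.4752737283706665, -0.16302211582660675), (0.048295240849256516, 0.048862263560295105), 1.5765703916549683) ((0.47626549005508423, -0.1629309356212616), 0.025365324690937996)
top dial_grip 0.55 [307.6, 468.3] 496 ((0.45953571796417236, -0.2886393070220947), (0.050502363592386246, 0.04863451421260834), 88.85684204101562) ((0.4606875777244568, -0.29075491428375244), 0.029270268976688385)
top jig 0.65 [216.5, 343.0] 6359 ((0.6518014073371887, -0.023915469646453857), (0.31979119777679443, 0.10151973366737366), 87.70133972167969) ((0.6527391672134399, -0.02484291046857834), 0.16388534009456635)
scene bezel0 0.79 [217.9, 228.4] 282 ((0.4761853814125061, -0.16634351015090942), (0.04635913297533989, 0.04518522322177887), 84.19324493408203) ((0.47593000531196594, -0.16681773960590363), 0.025386309251189232)
scene bezel0 0.6 [207.3, 314.8] 325 ((0.46618717908859253, 0.04751165956258774), (0.050865862518548965, 0.052349358797073364), 84.20718383789062) ((0.465400755405426, 0.04646333307027817), 0.027406657114624977)
scene dial_grip 0.75 [211.8, 176.0] 368 ((0.4480685889720917, -0.291206955909729), (0.06311030685901642, 0.04895520210266113), 26.541170120239258) ((0.44602692127227783, -0.2884686589241028), 0.0335003025829792)
scene jig 0.77 [282.9, 293.5] 5714 ((0.6545029282569885, -0.02550545334815979), (0.3166198134422302, 0.1010369136929512), 87.718017578125) ((0.6549332737922668, -0.02560729905962944), 0.1630277931690216)
```

Call:
{"api": "arm_command", "payload": {
  "plan": [-0.5,0.67,0.86,-0.2,0.565,-0.5,0.67,0.86,-0.2,0.565,-0.5,0.67,0.86,-0.2,0.565,-0.5,0.67,0.86,-0.2,0.565,-0.5,0.67,0.86,-0.2,0.565,-0.5,0.67,0.86,-0.2,0.565,-0.5,0.67,0.86,-0.2,0.565,-0.5,0.67,0.86,-0.2,0.565,-0.5,0.67,0.86,-0.2,0.565,-0.5,0.67,0.86,-0.2,0.565,-0.5,0.67,0.86,-0.2,0.565,-0.5,0.67,0.86,-0.2,0.565]
}}

```text
time_s: 2.75
ee_pos: [0.4751, -0.1661, 0.3249]
eef_rot: [3.141, 0.0, 1.569]
force: [-0.4, 0.2, 0.1]
grip_width: 0.0709
```

```bash
cat >> h.py <<'E'
def bez(c="wrist",z=.027,n="bezel0",thr=.3):
  out=[]; par=vision.camera_params(c)
  for d in vision.silhouettes(n,c):
      if d["confidence"]<thr: continue
      m=d["mask"].astype(np.uint8); cs=max(cv2.findContours(m,cv2.RETR_EXTERNAL,cv2.CHAIN_APPROX_NONE)[0],key=cv2.contourArea)
      P=np.array([atz(c,(q[0][1],q[0][0]),z,par)[:2] for q in cs],np.float32)
      cc,r=cv2.minEnclosingCircle(P); cen=cv2.minAreaRect(P)
      out.append((round(d["confidence"],2),np.round(d["at"]),"circ",np.round(cc,4),round(r,4),"rect",np.round(cen[0],4),np.round(cen[1],4)))
  return out
def st():
  o=sensors.get_obs(); print("t",round(o["time_s"],2),"tcp",np.round(o["ee_pos"],4),"rot",np.round(o["eef_rot"],4),"F",np.round(o["force"],1),"w",round(o["grip_width"],4),"q",np.round(o["qpos"],2))
E
python3 - <<'E'
from h import *
st(); snap("wrist","w1")
for b in bez(): print(b)
par=vision.camera_params("wrist")
for d in vision.pinpoint("bezel0","wrist"): print(d["confidence"],d["at"],atz("wrist",d["at"],.003,par))
E
```

```text
t 2.75 tcp [ 0.4751 -0.1661  0.3249] rot [3.1414e+00 3.0000e-04 1.5693e+00] F [-0.4  0.2  0.1] w 0.0709 q [-0.41  0.28  1.74 -0.    1.12 -0.41]
(0.55, array([237., 320.]), 'circ', array([ 0.4728, -0.1662]), 0.0261, 'rect', array([ 0.4734, -0.1664]), array([0.0496, 0.0487]))
0.86 [231.9, 319.7] [ 0.47340375 -0.16688301  0.003     ]
```

View pics/w1.png

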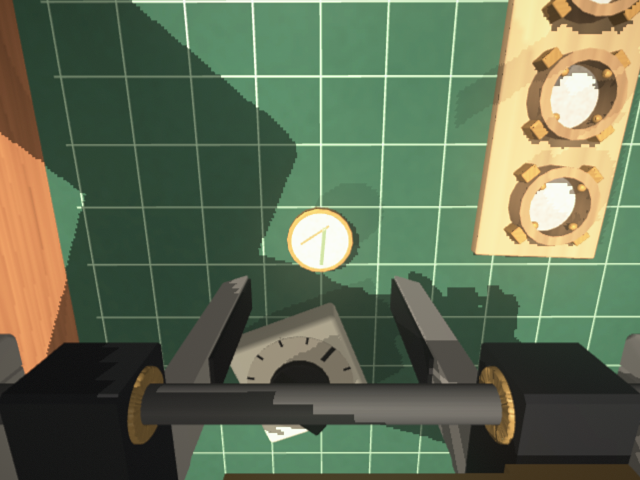

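Call:
{"api": "arm_command", "payload": {
  "plan": [-0.5,-0.003,0,-0.12,0,-0.5,-0.003,0,-0.24,0,-0.5,-0.003,0,-0.28,0,-0.5,-0.003,0,-0.28,0,0.3,-0.003,0,-0.28,0,0.3,-0.003,0,-0.28,0,0.3,-0.003,0,-0.28,0,0.3,-0.003,0,-0.28,0,0.3,-0.003,0,-0.28,0,0.3,-0.003,0,-0.28,0,0.3,-0.003,0,-0.25,0,0.3,-0.003,0,-0.1,0,0.3,-0.003,0,-0.1,0],
  "newtons": 25
}}

```text
time_s: 4.2
ee_pos: [0.4749, -0.1656, 0.2898]
eef_rot: [3.135, 0.003, 1.57]
force: [0.4, 0.7, -0.7]
grip_width: 0.0494
```

```bash
python3 - <<'E'
from h import *
st(); snap("wrist","w2"); snap("scene","s2",(120,330,130,450),2.4)
for b in bez(z=.003+.024): print(b)
E
```

```text
t 4.2 tcp [ 0.4749 -0.1656  0.2898] rot [3.1354e+00 2.6000e-03 1.5702e+00] F [ 0.4  0.7 -0.7] w 0.0494 q [-0.41  0.33  1.78  0.    1.03 -0.41]
(0.87, array([299., 321.]), 'circ', array([ 0.4735, -0.1999]), 0.0376, 'rect', array([ 0.4742, -0.2001]), array([0.0696, 0.0734]))
```

View pics/w2.png

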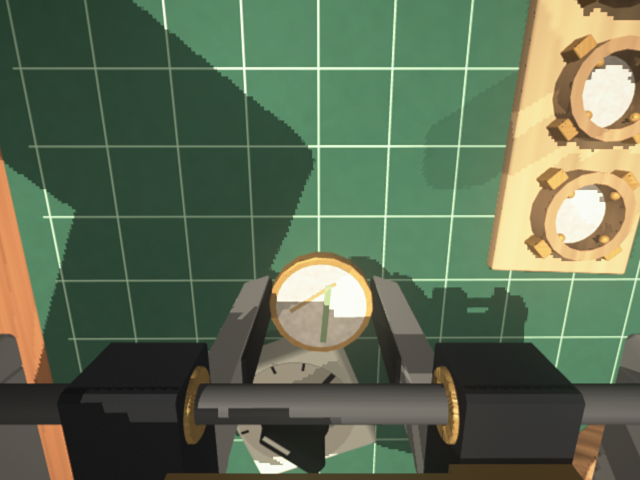

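```bash
python3 - <<'E'
from h import *
st(); vision.camera("wrist"); par=vision.camera_params("wrist")
for d in vision.pinpoint("cup0","wrist"): print(d["confidence"],d["at"],atz("wrist",d["at"],.033,par))
for b in bez(z=.104): print(b)
E
```

```text
t 4.35 tcp [ 0.4742 -0.1653  0.2853] rot [3.1401e+00 6.0000e-04 1.5702e+00] F [-0.1  0.3 -1.3] w 0.0492 q [-0.41  0.33  1.78  0.    1.03 -0.41]
0.81 [92.2, 629.0] [ 0.64749945 -0.06549391  0.033     ]
0.71 [221.9, 599.6] [ 0.64570584 -0.1407519   0.033     ]
(0.92, array([299., 321.]), 'circ', array([ 0.4724, -0.1613]), 0.0249, 'rect', array([ 0.4725, -0.1613]), array([0.0467, 0.0488]))
```

Call:
{"api": "arm_command", "payload": {
  "plan": [0.3,0.2,-0.02,0,0,0.3,0.4,-0.02,0,0,0.3,0.43,-0.02,0,0,0.3,0.43,-0.02,0,0,0.3,0.43,-0.02,0,0]
}}

```text
time_s: 5.0
ee_pos: [0.6479, -0.173, 0.2821]
eef_rot: [-3.139, -0.001, 1.571]
force: [-0.3, -0.2, -1.4]
grip_width: 0.0495
```

```bash
python3 - <<'E'
from h import *
st(); snap("wrist","w3"); par=vision.camera_params("wrist")
for d in vision.pinpoint("cup0","wrist"): print(d["confidence"],d["at"],atz("wrist",d["at"],.033,par))
for b in bez(z=.104): print(b)
E
```

```text
t 5.0 tcp [ 0.6479 -0.173   0.2821] rot [-3.1394e+00 -8.0000e-04  1.5711e+00] F [-0.3 -0.2 -1.4] w 0.0495 q [-0.32  0.68  1.26  0.    1.21 -0.32]
0.85 [78.1, 324.3] [ 0.64721051 -0.06569611  0.033     ]
0.66 [209.8, 320.0] [ 0.64469217 -0.14017011  0.033     ]
(0.57, array([299., 320.]), 'circ', array([ 0.6442, -0.1689]), 0.0248, 'rect', array([ 0.6443, -0.1688]), array([0.0488, 0.0461]))
```

View pics/w3.png

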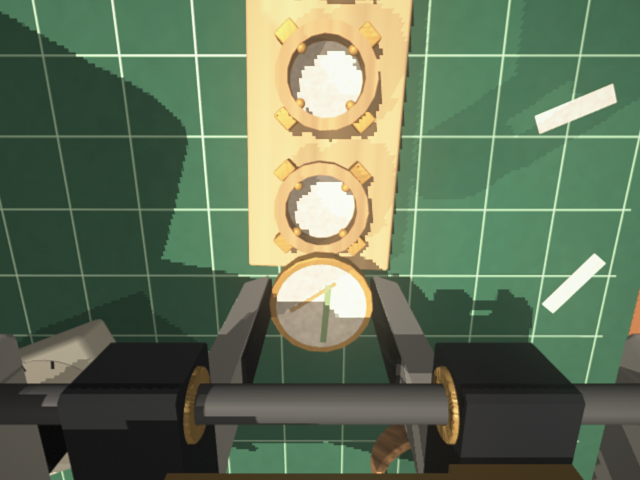

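```bash
python3 - <<'E'
from h import *
from scipy.spatial.transform import Rotation as Ro
st(); p=vision.camera_params("wrist"); vision.camera("wrist")
for d in vision.pinpoint("cup0","wrist"): print(d["confidence"],d["at"],atz("wrist",d["at"],.033,p))
for b in bez(z=.104): print(b)
st()
o=sensors.get_obs(); R=Ro.from_euler('xyz',o["eef_rot"]).as_matrix()
p=vision.camera_params("wrist"); Rc=cv2.Rodrigues(p["rvec"])[0]; C=-Rc.T@p["tvec"]
print("cam in tool",R.T@(C-o["ee_pos"]),C,"axis",R.T@Rc.T)
# where grasp point projects
tip=o["ee_pos"]+R@np.array([0,0,.185]); print(proj("wrist",tip))
E
```

```text
t 5.15 tcp [ 0.6456 -0.1734  0.2834] rot [-3.1395e+00 -6.0000e-04  1.5700e+00] F [-0.3  0.1 -0.4] w 0.0492 q [-0.32  0.67  1.26 -0.    1.21 -0.32]
0.86 [208.7, 325.6] [ 0.64727474 -0.14006009  0.033     ]
0.56 [74.5, 328.6] [ 0.64883053 -0.06403496  0.033     ]
(0.76, array([300., 321.]), 'circ', array([ 0.6441, -0.17  ]), 0.0251, 'rect', array([ 0.6445, -0.17  ]), array([0.0494, 0.047 ]))
t 5.3 tcp [ 0.6456 -0.1736  0.2848] rot [-3.1413e+00 -1.0000e-04  1.5696e+00] F [-0.  -0.8 -0.7] w 0.0493 q [-0.32  0.67  1.26 -0.    1.21 -0.32]
cam in tool [ 0.07946718 -0.0006102   0.02014823] [ 0.64505188 -0.09409388  0.26463512] axis [[-1.06356252e-03 -9.61951413e-01 -2.73218500e-01]
 [ 9.99999355e-01 -9.13933133e-04 -6.74927082e-04]
 [ 3.99543620e-04 -2.73219041e-01  9.61951764e-01]]
[[305.54417965 322.34241154]]
```

Call:
{"api": "arm_command", "payload": {
  "plan": [0.3,0.007,0.075,0,0,0.3,0.007,0.075,0,0,0.3,0.007,0.075,-0.03,0,0.3,0.007,0.075,-0.06,0,0.3,0.007,0.075,-0.085,0,0.3,0.007,0.075,-0.1,0,0.3,0.007,0.075,-0.11,0,0.3,0.007,0.075,-0.116,0,0.3,0.007,0.075,-0.116,0,0.3,0.007,0.075,-0.116,0]
}}

```text
time_s: 6.3
ee_pos: [0.6493, -0.1428, 0.2387]
eef_rot: [3.141, -0.001, 1.57]
force: [-1.0, 5.3, 3.5]
grip_width: 0.0494
```

```bash
python3 - <<'E'
from h import *
st(); snap("wrist","w4"); snap("scene","s4",(200,330,180,420),3)
E
```

```text
t 6.3 tcp [ 0.6493 -0.1428  0.2387] rot [ 3.1407e+00 -8.0000e-04  1.5705e+00] F [-1.   5.3  3.5] w 0.0494 q [-0.27  0.72  1.3   0.    1.12 -0.27]
```

View pics/w4.png

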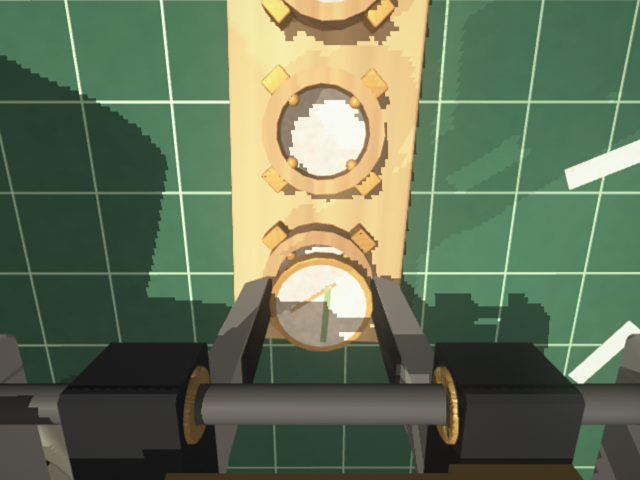

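View pics/s4.png

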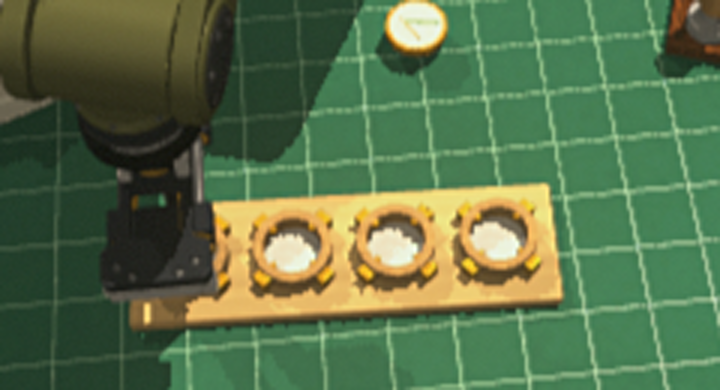

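```bash
python3 - <<'E'
from h import *
st(); p=vision.camera_params("wrist"); vision.camera("wrist")
for d in vision.pinpoint("cup0","wrist"): print(d["confidence"],d["at"],atz("wrist",d["at"],.033,p))
for b in bez(z=.053): print(b)
im=vision.camera("wrist"); 
a=np.linspace(0,6.28,60)
for cy in (-.1395,-.0635):
  cx=.648+(cy+.1395)*.04
  for r,col in ((.029,(0,0,255)),(.022,(255,0,0))):
    q=proj("wrist",[[cx+r*np.cos(t),cy+r*np.sin(t),.033] for t in a],p)[:,::-1].astype(np.int32)
    cv2.polylines(im,[q.reshape(-1,1,2)],True,col,1)
cv2.imwrite("pics/w5.png",im)
E
```

```text
t 6.4 tcp [ 0.6493 -0.1428  0.2387] rot [ 3.1409e+00 -8.0000e-04  1.5705e+00] F [-0.7  4.6  3.2] w 0.0491 q [-0.27  0.72  1.3   0.    1.12 -0.27]
0.76 [130.9, 323.6] [ 0.65008277 -0.06363654  0.033     ]
(0.82, array([298., 320.]), 'circ', array([ 0.6481, -0.1415]), 0.0257, 'rect', array([ 0.6486, -0.1418]), array([0.0499, 0.0486]))
```

View pics/w5.png

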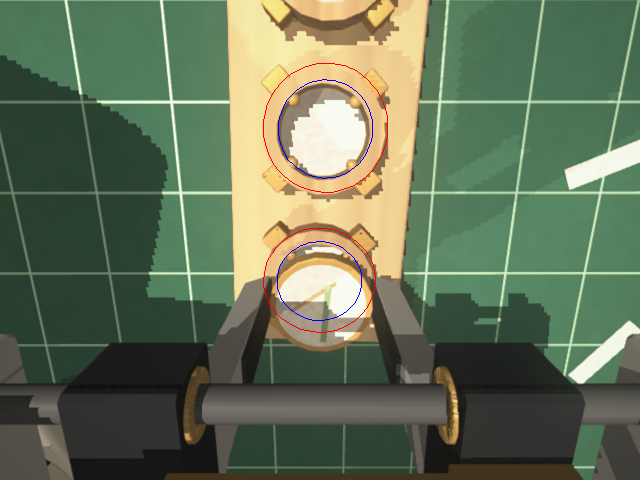

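Call:
{"api": "arm_command", "payload": {
  "plan": [0.3,0,0.002,0.006,0,0.3,0,0.007,0.006,0,0.3,0,0.007,0.003,0,0.3,0,0.007,0,0,0.3,0,0.007,-0.002,0,0.3,0,0.007,-0.002,0]
}}

```text
time_s: 7.2
ee_pos: [0.6491, -0.1406, 0.2374]
eef_rot: [-3.142, -0.0, 1.57]
force: [-2.5, 3.5, 2.6]
grip_width: 0.0494
```

Call:
{"api": "arm_command", "payload": {
  "plan": [0.0,0,0.003,-0.002,0,-0.3,0,0.003,-0.002,0,-0.5,0,0.003,-0.002,0,-0.5,0,0.003,-0.002,0,-0.5,0,0.003,0.1,0,-0.5,0,-0.1,0.15,0,-0.5,0,-0.16,0.15,0,-0.5,0,-0.16,0.15,0,-0.5,0,-0.16,0.15,0]
}}

```text
time_s: 8.1
ee_pos: [0.6489, -0.2046, 0.2969]
eef_rot: [-3.141, -0.0, 1.569]
force: [-0.5, -0.3, 0.1]
grip_width: 0.0706
```

```bash
python3 - <<'E'
from h import *
st(); p=vision.camera_params("wrist"); snap("wrist","w6")
for d in vision.pinpoint("bezel0","wrist"): print(d["confidence"],d["at"],atz("wrist",d["at"],.027,p))
for b in bez(z=.051): print(b)
for d in vision.pinpoint("cup0","wrist"): print(d["confidence"],d["at"],atz("wrist",d["at"],.033,p))
snap("top","t6")
for b in bez("top",z=.027): print(b)
E
```

```text
t 8.1 tcp [ 0.6489 -0.2046  0.2969] rot [-3.1409e+00 -4.0000e-04  1.5694e+00] F [-0.5 -0.3  0.1] w 0.0706 q [-0.36  0.68  1.21  0.    1.25 -0.36]
0.76 [152.0, 318.1] [ 0.64644959 -0.13854395  0.027     ]
(0.93, array([154., 316.]), 'circ', array([ 0.6469, -0.1394]), 0.0248, 'rect', array([ 0.6467, -0.1392]), array([0.0487, 0.0486]))
0.82 [17.8, 319.0] [ 0.64734489 -0.0637251   0.033     ]
(0.73, array([218., 396.]), 'circ', array([ 0.6539, -0.1408]), 0.0265, 'rect', array([ 0.6535, -0.1413]), array([0.046 , 0.0522]))
(0.72, array([303., 305.]), 'circ', array([0.4634, 0.0483]), 0.0244, 'rect', array([0.4621, 0.049 ]), array([0.046 , 0.0463]))
```

View pics/w6.png

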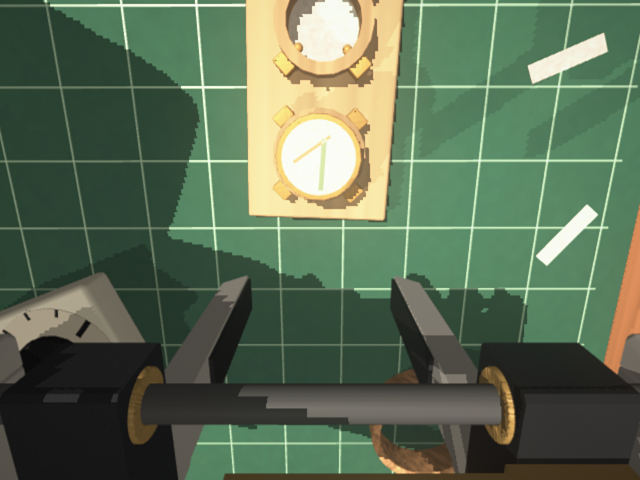

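View pics/t6.png

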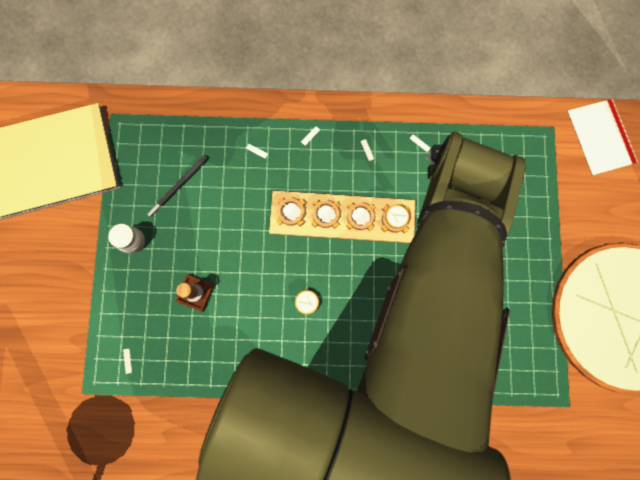

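Call:
{"api": "arm_command", "payload": {
  "plan": [-0.5,-0.46,0.63,0.03,0,-0.5,-0.46,0.63,0.03,0,-0.5,-0.46,0.63,0.03,0,-0.5,-0.46,0.63,0.03,0,-0.5,-0.46,0.63,0.03,0,-0.5,-0.46,0.63,0.03,0,-0.5,-0.46,0.63,0.03,0,-0.5,-0.46,0.63,0.03,0,-0.5,-0.46,0.63,0.03,0,-0.5,-0.46,0.63,0.03,0]
}}

```text
time_s: 9.4
ee_pos: [0.4658, 0.0465, 0.3094]
eef_rot: [3.141, 0.0, 1.569]
force: [0.4, -0.5, 0.4]
grip_width: 0.0705
```

```bash
python3 - <<'E'
from h import *
st(); p=vision.camera_params("wrist"); snap("wrist","w7")
for d in vision.pinpoint("bezel0","wrist"): print(d["confidence"],d["at"],atz("wrist",d["at"],.003,p))
for b in bez(z=.027): print(b)
E
```

```text
t 9.4 tcp [0.4658 0.0465 0.3094] rot [3.1415e+00 1.0000e-04 1.5690e+00] F [ 0.4 -0.5  0.4] w 0.0705 q [ 0.02  0.23  1.85 -0.    1.06  0.02]
0.68 [236.4, 314.9] [0.46046321 0.04662594 0.003     ]
(0.64, array([243., 318.]), 'circ', array([0.4611, 0.0481]), 0.0253, 'rect', array([0.4613, 0.0482]), array([0.05  , 0.0485]))
```

View pics/w7.png

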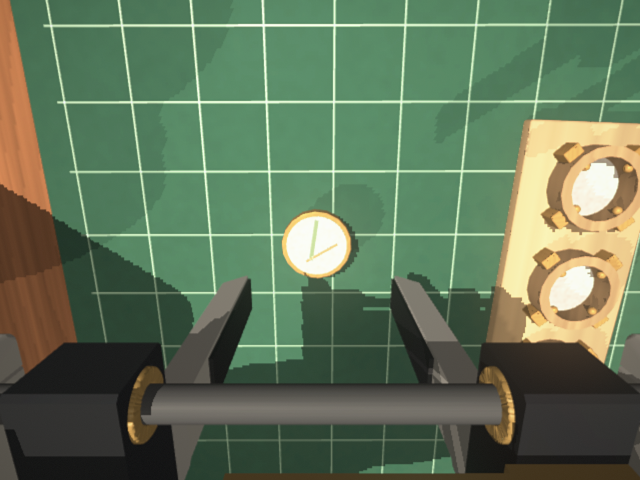

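Call:
{"api": "arm_command", "payload": {
  "plan": [-0.5,-0.007,0.006,-0.1,0,-0.5,-0.007,0.006,-0.2,0,-0.5,-0.007,0.006,-0.242,0,-0.5,-0.007,0.006,-0.242,0,0.3,-0.007,0.006,-0.242,0,0.3,-0.007,0.006,-0.242,0,0.3,-0.007,0.006,-0.242,0,0.3,-0.007,0.006,-0.242,0,0.3,-0.007,0.006,-0.242,0,0.3,-0.007,0.006,-0.242,0,0.3,-0.007,0.006,-0.2,0,0.3,-0.007,0.006,-0.06,0,0.3,0.24,-0.14,-0.06,0,0.3,0.47,-0.19,-0.06,0,0.3,0.47,-0.19,-0.06,0,0.3,0.47,-0.19,-0.06,0,0.3,0.47,-0.19,-0.06,0,0.3,0.47,-0.19,-0.06,0]
}}

```text
time_s: 11.35
ee_pos: [0.6535, -0.029, 0.2847]
eef_rot: [-3.141, -0.0, 1.569]
force: [-0.4, 0.4, -1.1]
grip_width: 0.049
```

```bash
python3 - <<'E'
from h import *
st(); p=vision.camera_params("wrist"); snap("wrist","w8")
for d in vision.pinpoint("cup0","wrist"): print(d["confidence"],d["at"],atz("wrist",d["at"],.033,p))
for b in bez(z=.104): print(b)
st()
E
```

```text
t 11.35 tcp [ 0.6535 -0.029   0.2847] rot [-3.1407e+00 -1.0000e-04  1.5695e+00] F [-0.4  0.4 -1.1] w 0.049 q [-0.1   0.64  1.31 -0.    1.19 -0.1 ]
0.65 [59.9, 322.0] [0.65340656 0.08788187 0.033     ]
0.63 [197.9, 316.6] [0.64998836 0.01064803 0.033     ]
(0.87, array([433., 310.]), 'circ', array([ 0.6466, -0.0954]), 0.0182, 'rect', array([ 0.6466, -0.1015]), array([0.0188, 0.0362]))
(0.83, array([303., 321.]), 'circ', array([ 0.6511, -0.027 ]), 0.0256, 'rect', array([ 0.6512, -0.0268]), array([0.0474, 0.05  ]))
t 11.5 tcp [ 0.6522 -0.028   0.2857] rot [-3.1412e+00 -1.0000e-04  1.5706e+00] F [-0.3 -0.3 -1.1] w 0.0492 q [-0.1   0.64  1.32  0.    1.19 -0.1 ]
```

View pics/w8.png

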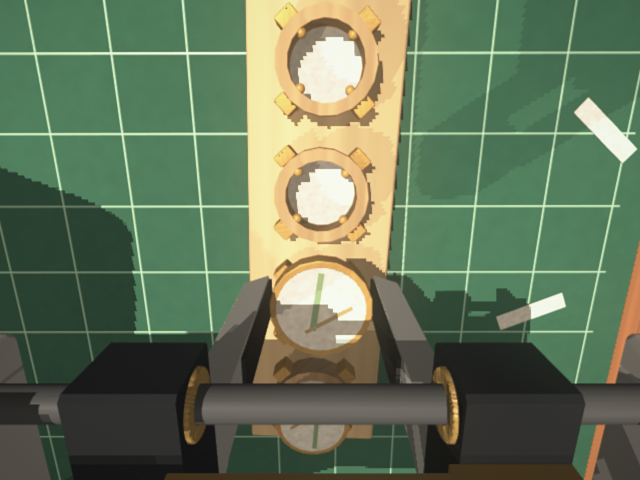

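Call:
{"api": "arm_command", "payload": {
  "plan": [0.3,0.001,0.1,0,0,0.3,0.001,0.1,0,0,0.3,0.001,0.1,-0.03,0,0.3,0.001,0.1,-0.06,0,0.3,0.001,0.1,-0.085,0,0.3,0.001,0.1,-0.1,0,0.3,0.001,0.1,-0.11,0,0.3,0.001,0.1,-0.117,0,0.3,0.001,0.1,-0.117,0,0.3,0.001,0.1,-0.117,0]
}}

```text
time_s: 12.5
ee_pos: [0.6535, 0.0117, 0.239]
eef_rot: [3.141, -0.0, 1.57]
force: [-0.8, 3.2, 1.8]
grip_width: 0.0497
```

```bash
python3 - <<'E'
from h import *
st(); p=vision.camera_params("wrist"); im=vision.camera("wrist")
for b in bez(z=.053): print(b)
a=np.linspace(0,6.28,60)
for s in (0,1,2,3):
  cy=-.139+.076*s;cx=.6475+.003*s
  for r,col in ((.029,(0,0,255)),(.022,(255,0,0))):
    q=proj("wrist",[[cx+r*np.cos(t),cy+r*np.sin(t),.033] for t in a],p)[:,::-1].astype(np.int32)
    cv2.polylines(im,[q.reshape(-1,1,2)],True,col,1)
cv2.imwrite("pics/w9.png",im)
E
```

```text
t 12.5 tcp [0.6535 0.0117 0.239 ] rot [ 3.1411e+00 -4.0000e-04  1.5703e+00] F [-0.8  3.2  1.8] w 0.0497 q [-0.04  0.69  1.34  0.    1.11 -0.04]
(0.69, array([304., 319.]), 'circ', array([0.6531, 0.0109]), 0.0259, 'rect', array([0.6525, 0.0108]), array([0.0483, 0.0514]))
```

View pics/w9.png

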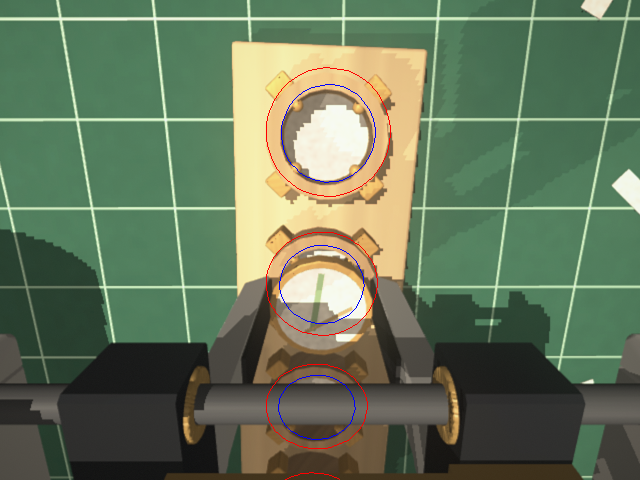

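Call:
{"api": "arm_command", "payload": {
  "plan": [0.3,0,0.002,0.006,0,0.3,0,0.006,0.006,0,0.3,0,0.006,0.002,0,0.3,0,0.006,-0.001,0,0.3,0,0.006,-0.003,0,0.3,0,0.006,-0.003,0,0.0,0,0.006,-0.003,0,-0.3,0,0.006,-0.003,0,-0.5,0,0.006,-0.003,0,-0.5,0,0.006,-0.003,0,-0.5,0,0.006,0.1,0,-0.5,0,-0.05,0.17,0,-0.5,0,-0.16,0.17,0,-0.5,0,-0.16,0.17,0,-0.5,0,-0.16,0.17,0]
}}

```text
time_s: 14.1
ee_pos: [0.6533, -0.0532, 0.3063]
eef_rot: [-3.141, -0.0, 1.569]
force: [0.4, 0.5, 0.1]
grip_width: 0.0707
```

```bash
python3 - <<'E'
from h import *
st(); p=vision.camera_params("wrist"); snap("wrist","w10")
for b in bez(z=.051): print(b)
E
```

```text
t 14.1 tcp [ 0.6533 -0.0532  0.3063] rot [-3.1410e+00 -1.0000e-04  1.5685e+00] F [0.4 0.5 0.1] w 0.0707 q [-0.14  0.62  1.29  0.    1.23 -0.13]
(0.82, array([156., 323.]), 'circ', array([0.6526, 0.0126]), 0.0249, 'rect', array([0.6524, 0.0127]), array([0.0486, 0.0491]))
(0.68, array([360., 312.]), 'circ', array([ 0.6463, -0.1347]), 0.0258, 'rect', array([ 0.6464, -0.1278]), array([0.036, 0.049]))
```

View pics/w10.png

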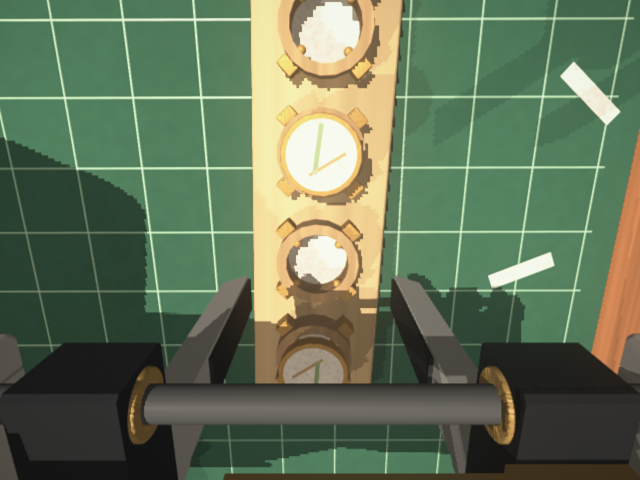

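Call:
{"api": "arm_command", "payload": {
  "plan": [-0.5,-0.46,0.706,0.185,0,-0.5,-0.46,0.706,0.185,0,-0.5,-0.46,0.706,0.185,0,-0.5,-0.46,0.706,0.185,0,-0.5,-0.46,0.706,0.185,0,-0.5,-0.46,0.706,0.185,0,-0.5,-0.46,0.706,0.185,0,-0.5,-0.46,0.706,0.185,0,-0.5,-0.46,0.706,0.185,0,-0.5,-0.46,0.706,0.185,0,-0.5,-0.46,0.706,0.185,0]
}}

```text
time_s: 15.3
ee_pos: [0.47, 0.2291, 0.3801]
eef_rot: [-3.141, 0.0, 1.569]
force: [0.7, -0.1, -0.4]
grip_width: 0.0702
```

```bash
python3 - <<'E'
from h import *
st(); p=vision.camera_params("wrist"); snap("wrist","w11")
for n in ("pusher","stand_in"):
  for d in vision.pinpoint(n,"wrist"): print(n,d["confidence"],d["at"],atz("wrist",d["at"],.009,p))
print(bez(z=.1,n="pusher"))
E
```

```text
t 15.3 tcp [0.47   0.2291 0.3801] rot [-3.1408e+00  4.0000e-04  1.5689e+00] F [ 0.7 -0.1 -0.4] w 0.0702 q [ 0.38  0.26  1.63 -0.    1.25  0.39]
pusher 0.63 [155.3, 328.3] [0.47580121 0.28655847 0.009     ]
[(0.78, array([158., 329.]), 'circ', array([0.4742, 0.2899]), 0.0175, 'rect', array([0.4742, 0.2899]), array([0.0305, 0.0347]))]
```

View pics/w11.png

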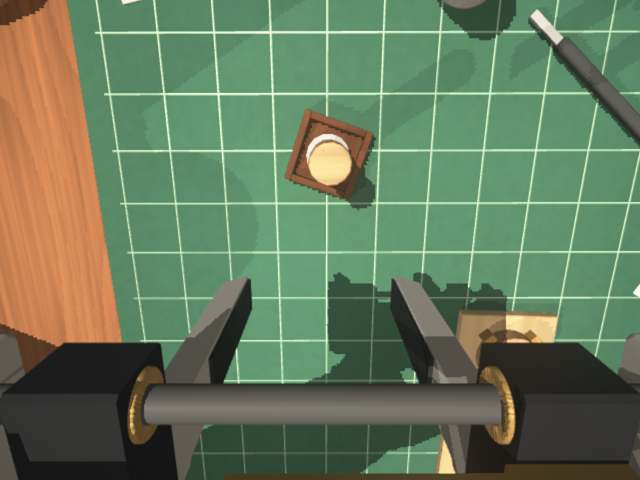

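```bash
python3 - <<'E'
from h import *
for q,z in [((163,330),.104),((154.7,329.3),.017),((152,328),.022)]: print(q,atz("wrist",q,z))
for q in [(111,308),(132,372),(198,350),(178,287)]: print(atz("wrist",q,.017))
E
```

```text
(163, 330) [0.47515414 0.28781279 0.104     ]
(154.7, 329.3) [0.47649575 0.287867   0.017     ]
(152, 328) [0.47526265 0.29045292 0.022     ]
[0.45825428 0.3243027  0.017     ]
[0.51328391 0.30693384 0.017     ]
[0.49533467 0.24950759 0.017     ]
[0.43885797 0.26764979 0.017     ]
```

Call:
{"api": "arm_command", "payload": {
  "plan": [-0.5,0.015,0.1,0,0,-0.5,0.015,0.145,0,0,-0.5,0.015,0.145,-0.02,0,-0.5,0.015,0.145,-0.1,0,-0.5,0.015,0.145,-0.2,0,-0.5,0.015,0.145,-0.28,0,-0.5,0.015,0.145,-0.328,0,-0.5,0.015,0.145,-0.328,0,-0.5,0.015,0.145,-0.328,0,0.2,0.015,0.145,-0.328,0,0.6,0.015,0.145,-0.328,0,0.6,0.015,0.145,-0.328,0,0.6,0.015,0.145,-0.328,0,0.6,0.015,0.145,-0.328,0,0.6,0.015,0.145,-0.328,0,0.6,0.015,0.145,-0.328,0,0.6,0.015,0.145,-0.328,0,0.6,0.015,0.145,-0.328,0],
  "newtons": 60
}}

```text
time_s: 17.3
ee_pos: [0.4755, 0.2879, 0.2495]
eef_rot: [3.142, -0.0, 1.57]
force: [-0.5, -0.1, 2.2]
grip_width: 0.0294
```

```bash
python3 - <<'E'
from h import *
st(); snap("wrist","w12")
E
```

```text
t 17.3 tcp [0.4755 0.2879 0.2495] rot [ 3.1415e+00 -1.0000e-04  1.5702e+00] F [-0.5 -0.1  2.2] w 0.0294 q [0.48 0.49 1.65 0.   1.   0.48]
```

View pics/w12.png

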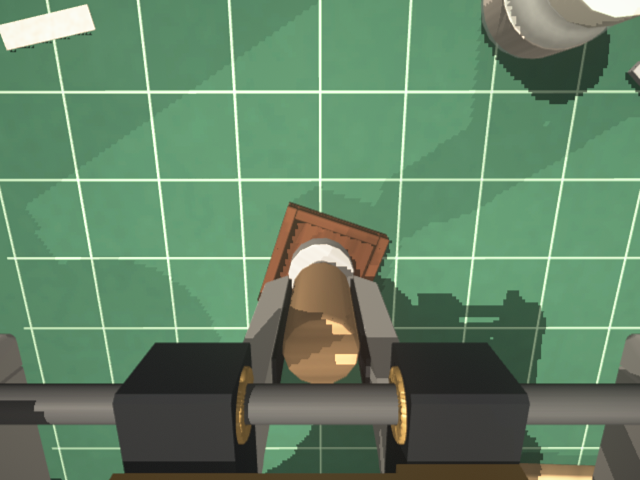

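Call:
{"api": "arm_command", "payload": {
  "plan": [0.6,0,0,0.05,0,0.6,0,0,0.15,0,0.6,0,0,0.2,0,0.6,0.444,-0.687,0.2,0,0.6,0.444,-0.687,0.2,0,0.6,0.444,-0.687,0.2,0,0.6,0.444,-0.687,0.2,0,0.6,0.444,-0.687,0.2,0,0.6,0.444,-0.687,0.2,0,0.6,0.444,-0.687,0.2,0,0.6,0.444,-0.687,0.2,0,0.6,0.444,-0.687,0.2,0,0.6,0.444,-0.687,0.2,0]
}}

```text
time_s: 18.65
ee_pos: [0.6527, 0.014, 0.3293]
eef_rot: [-3.141, -0.0, 1.571]
force: [-0.3, 1.1, -1.6]
grip_width: 0.0295
```

```bash
python3 - <<'E'
from h import *
st(); snap("wrist","w13"); snap("scene","s13",(140,340,180,440),3)
E
```

```text
t 18.65 tcp [0.6527 0.014  0.3293] rot [-3.1410e+00 -1.0000e-04  1.5711e+00] F [-0.3  1.1 -1.6] w 0.0295 q [-0.03  0.59  1.28  0.    1.27 -0.03]
```

View pics/w13.png

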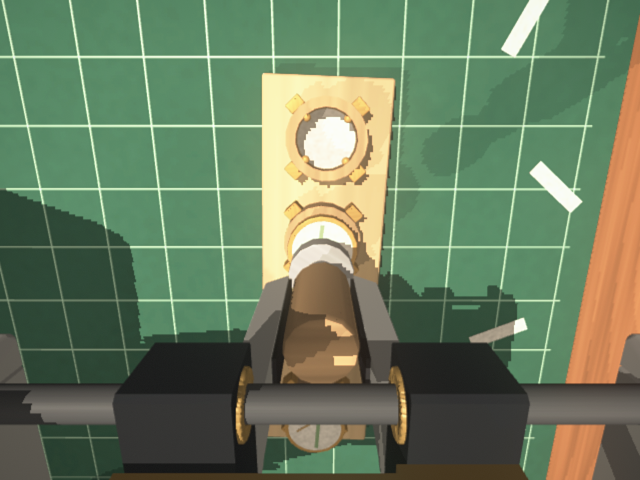

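View pics/s13.png

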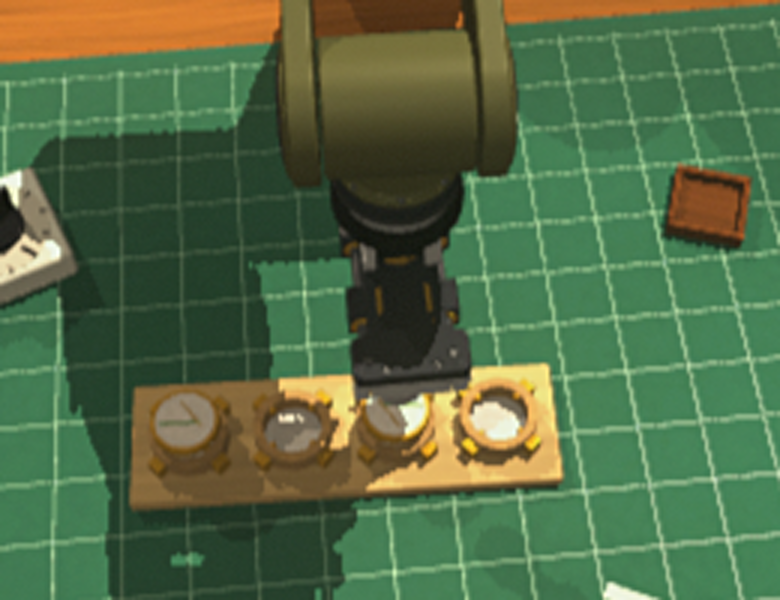

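Call:
{"api": "arm_command", "payload": {
  "plan": [0.6,0.001,-0.001,-0.05,0,0.6,0.001,-0.001,-0.08,0,0.6,0.001,-0.001,-0.09,0,0.6,0.001,-0.001,-0.095,0,0.6,0.001,-0.001,-0.1,0,0.6,0.001,-0.001,-0.103,0,0.6,0.001,-0.001,-0.103,0]
}}

```text
time_s: 19.45
ee_pos: [0.6536, 0.0127, 0.2896]
eef_rot: [3.139, -0.0, 1.57]
force: [-0.2, 0.7, 4.1]
grip_width: 0.0296
```

Call:
{"api": "arm_command", "payload": {
  "plan": [0.6,0,0,-0.006,0,0.6,0,0,-0.012,0,0.6,0,0,-0.018,0,0.6,0,0,-0.018,0,0.6,0,0,-0.018,0]
}}

```text
time_s: 19.95
ee_pos: [0.6536, 0.0126, 0.2834]
eef_rot: [3.14, 0.0, 1.57]
force: [-7.2, 0.6, 18.6]
grip_width: 0.0295
```

Call:
{"api": "arm_command", "payload": {
  "plan": [0.6,0,0,-0.02,0,0.6,0,0,-0.02,0,0.6,0,0,0.02,0,0.6,0,0,0.12,0,0.6,-0.015,-0.15,0.12,0,0.6,-0.015,-0.3,0.12,0,0.6,-0.015,-0.38,0.12,0,0.6,-0.015,-0.38,0.12,0,0.6,-0.015,-0.38,0.12,0,0.6,-0.015,-0.38,0.12,0]
}}

```text
time_s: 20.95
ee_pos: [0.6476, -0.1384, 0.3289]
eef_rot: [-3.141, -0.0, 1.571]
force: [-0.3, -0.0, -2.2]
grip_width: 0.0287
```

```bash
python3 - <<'E'
from h import *
st(); snap("wrist","w14"); snap("scene","s14",(240,320,200,390),4)
for b in bez(z=.043): print(b)
E
```

```text
t 20.95 tcp [ 0.6476 -0.1384  0.3289] rot [-3.1413e+00 -3.0000e-04  1.5709e+00] F [-0.3 -0.  -2.2] w 0.0287 q [-0.27  0.61  1.25  0.    1.28 -0.27]
(0.79, array([231., 321.]), 'circ', array([ 0.6466, -0.1408]), 0.0261, 'rect', array([ 0.6468, -0.1328]), array([0.0356, 0.0517]))
(0.66, array([ 22., 330.]), 'circ', array([0.6529, 0.0104]), 0.025, 'rect', array([0.6529, 0.0019]), array([0.0326, 0.0489]))
(0.61, array([131., 322.]), 'circ', array([ 0.6493, -0.0751]), 0.1038, 'rect', array([ 0.6492, -0.0751]), array([0.1898, 0.0867]))
```

View pics/w14.png

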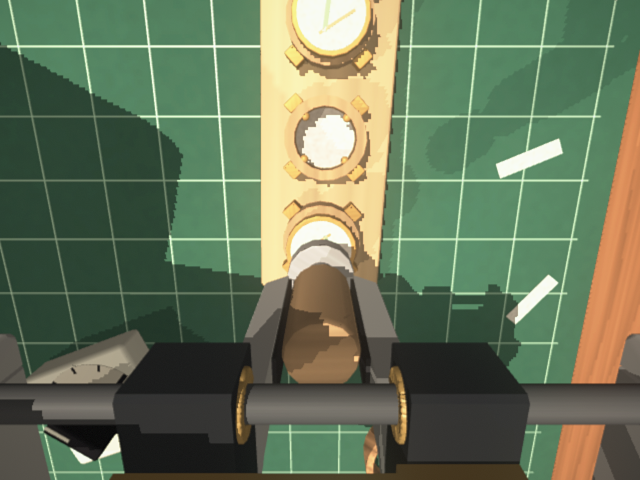

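View pics/s14.png

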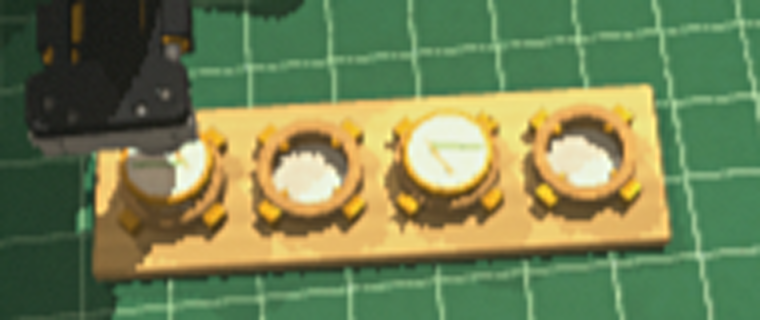

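```bash
cat >> h.py <<'E'
def chk(c,name,cups,crop,k):
  im=vision.camera(c); r0,r1,c0,c1=crop; outs=[]
  big=cv2.resize(im[r0:r1,c0:c1],None,fx=k,fy=k,interpolation=cv2.INTER_CUBIC)
  b2=big.copy(); a=np.linspace(0,6.28,80)
  for s in cups:
    cx=.6478+.003*s; cy=-.139+.076*s
    for z,r,col in ((.033,.029,(255,255,0)),(.043,.025,(0,0,255)),(.051,.025,(255,0,0))):
      q=proj(c,[[cx+r*np.cos(t),cy+r*np.sin(t),z] for t in a])[:,::-1]
      q=((q-[c0,r0]+.5)*k).astype(np.int32); cv2.polylines(b2,[q.reshape(-1,1,2)],True,col,1)
  cv2.imwrite(f"pics/{name}.png",np.vstack([big,b2]))
E
python3 - <<'E'
from h import *
chk("scene","c1",(0,1,2,3),(255,310,210,375),4.5)
E
```

```text
(no output)
```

View pics/c1.png

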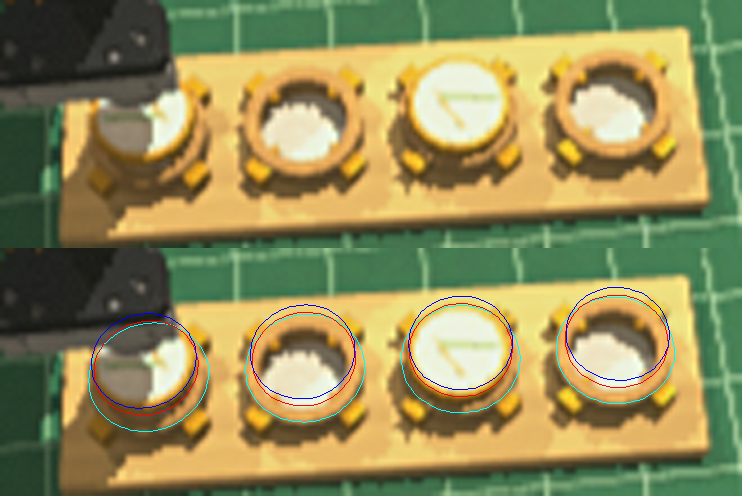

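In the scene overlay, the bezel in cup 2 matches the height for fully home. Now I'll press the other one.

Call:
{"api": "arm_command", "payload": {
  "plan": [0.6,0,-0.001,-0.05,0,0.6,0,-0.001,-0.08,0,0.6,0,-0.001,-0.09,0,0.6,0,-0.001,-0.095,0,0.6,0,-0.001,-0.1,0,0.6,0,-0.001,-0.103,0,0.6,0,-0.001,-0.109,0,0.6,0,-0.001,-0.115,0,0.6,0,-0.001,-0.121,0,0.6,0,-0.001,-0.123,0,0.6,0,-0.001,-0.123,0]
}}

```text
time_s: 22.25
ee_pos: [0.6475, -0.1398, 0.2803]
eef_rot: [3.141, 0.0, 1.57]
force: [-1.4, -0.2, 4.3]
grip_width: 0.0296
```

```bash
python3 - <<'E'
from h import *
st(); snap("wrist","w15"); chk("scene","c2",(0,1,2,3),(255,310,210,375),4.5)
E
```

```text
t 22.25 tcp [ 0.6475 -0.1398  0.2803] rot [3.1411e+00 2.0000e-04 1.5701e+00] F [-1.4 -0.2  4.3] w 0.0296 q [-0.27  0.66  1.29 -0.    1.19 -0.27]
```

View pics/w15.png

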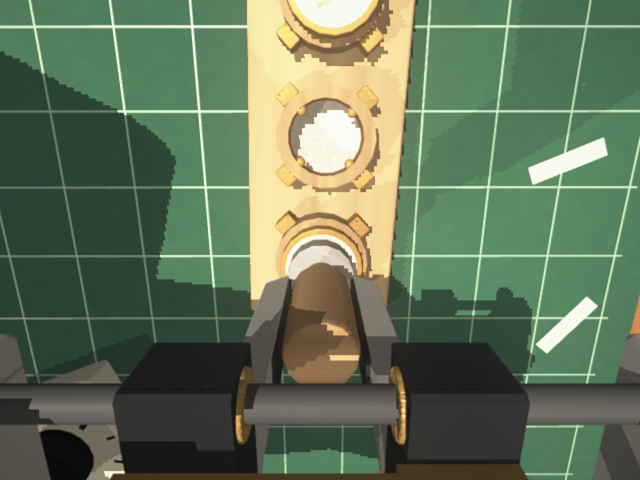

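View pics/c2.png

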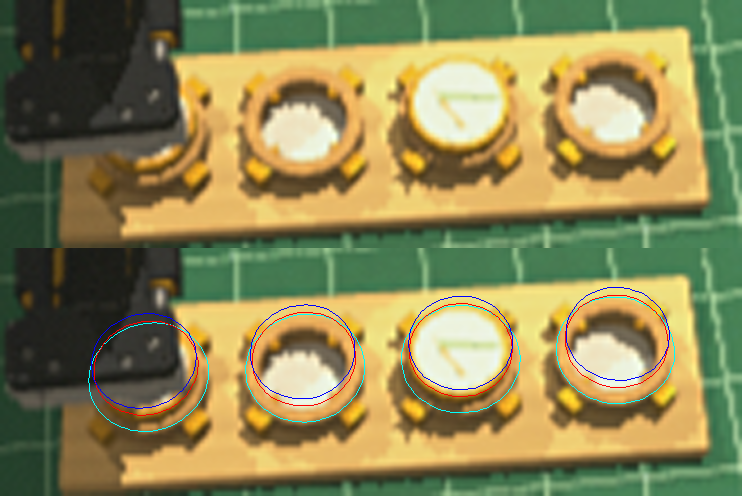

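Call:
{"api": "arm_command", "payload": {
  "plan": [0.6,0,0,-0.004,0,0.6,0,0,-0.008,0,0.6,0,0,-0.01,0,0.6,0,0,-0.01,0]
}}

```text
time_s: 22.75
ee_pos: [0.6474, -0.1398, 0.28]
eef_rot: [3.14, 0.001, 1.57]
force: [-16.5, 3.1, 36.4]
grip_width: 0.0294
```

Call:
{"api": "arm_command", "payload": {
  "plan": [0.6,0,0,0.01,0,0.6,0,0,0.08,0,0.6,0,-0.05,0.16,0,0.6,0,-0.17,0.16,0,0.6,0,-0.17,0.16,0,0.6,0,-0.17,0.16,0,0.6,0,-0.17,0.16,0]
}}

```text
time_s: 23.45
ee_pos: [0.6475, -0.2071, 0.3391]
eef_rot: [-3.14, -0.001, 1.571]
force: [0.1, -0.4, -0.8]
grip_width: 0.0295
```

```bash
python3 - <<'E'
from h import *
st(); snap("wrist","w16")
chk("scene","c3",(0,1,2,3),(255,310,210,375),4.5); chk("top","c4",(0,1,2,3),(190,245,260,425),4.5)
for b in bez("scene",z=.043): print(b)
E
```

```text
t 23.45 tcp [ 0.6475 -0.2071  0.3391] rot [-3.1405e+00 -6.0000e-04  1.5706e+00] F [ 0.1 -0.4 -0.8] w 0.0295 q [-0.36  0.65  1.17  0.    1.32 -0.36]
(0.72, array([281., 240.]), 'circ', array([ 0.649 , -0.1388]), 0.0256, 'rect', array([ 0.6488, -0.1389]), array([0.0478, 0.0477]))
(0.71, array([277., 308.]), 'circ', array([0.6547, 0.0113]), 0.0266, 'rect', array([0.6544, 0.012 ]), array([0.046 , 0.0508]))
(0.33, array([266., 208.]), 'circ', array([ 0.6016, -0.2139]), 0.0275, 'rect', array([ 0.6007, -0.2098]), array([0.0548, 0.013 ]))
```

View pics/w16.png

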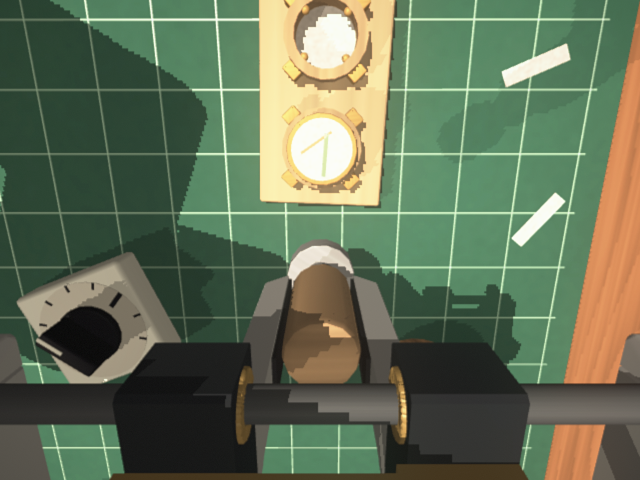

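View pics/c3.png

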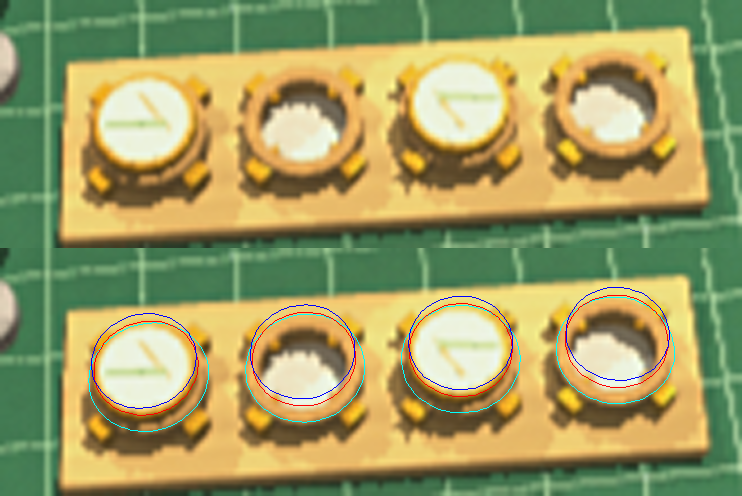

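View pics/c4.png

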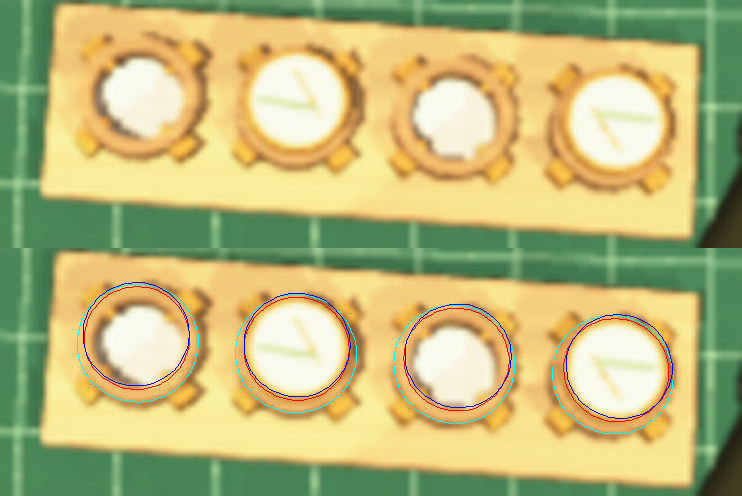

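Call:
{"api": "arm_command", "payload": {
  "plan": [0.6,0.015,0.12,0,0,0.6,0.015,0.24,0,0,0.6,0.015,0.38,0,0,0.6,0.015,0.38,0,0,0.6,0.015,0.38,0,0,0.6,0.015,0.38,0,0,0.6,0.015,0.38,0,0]
}}

```text
time_s: 24.35
ee_pos: [0.6535, -0.057, 0.3398]
eef_rot: [-3.142, 0.0, 1.569]
force: [0.4, -0.1, -1.5]
grip_width: 0.0294
```

```bash
python3 - <<'E'
from h import *
st(); snap("wrist","w17")
a=cv2.imread("pics/w16.png")[80:220,240:400];b=cv2.imread("pics/w17.png")[80:220,240:400]
cv2.imwrite("pics/cmp.png",cv2.resize(np.hstack([a,b]),None,fx=2.5,fy=2.5,interpolation=cv2.INTER_CUBIC))
E
```

```text
t 24.35 tcp [ 0.6535 -0.057   0.3398] rot [-3.1416e+00  1.0000e-04  1.5687e+00] F [ 0.4 -0.1 -1.5] w 0.0294 q [-0.14  0.59  1.26 -0.    1.29 -0.14]
```

View pics/cmp.png

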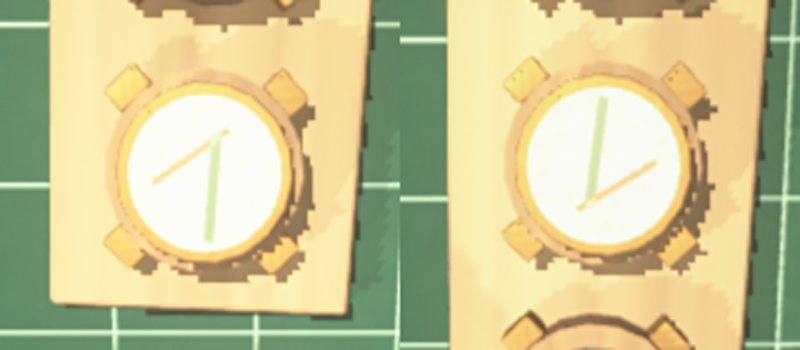

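Cup 0 bottomed out hard at TCP z 0.280, but cup 2 stopped at 0.2834. I'll press cup 2 again to check it.

Call:
{"api": "arm_command", "payload": {
  "plan": [0.6,0,0.12,0,0,0.6,0,0.174,0,0,0.6,0,0.174,0,0,0.6,0,0.174,-0.06,0,0.6,0,0.174,-0.1,0,0.6,0,0.174,-0.12,0,0.6,0,0.174,-0.13,0,0.6,0,0.174,-0.135,0,0.6,0,0.174,-0.138,0,0.6,0,0.174,-0.14,0,0.6,0,0.174,-0.14,0]
}}

```text
time_s: 25.5
ee_pos: [0.6535, 0.0138, 0.2842]
eef_rot: [3.141, 0.0, 1.57]
force: [-0.3, 0.3, -1.2]
grip_width: 0.0292
```

Call:
{"api": "arm_command", "payload": {
  "plan": [0.6,0,0,-0.004,0,0.6,0,0,-0.008,0,0.6,0,0,-0.011,0,0.6,0,0,-0.012,0,0.6,0,0,-0.012,0]
}}

```text
time_s: 26.0
ee_pos: [0.6535, 0.0139, 0.2802]
eef_rot: [3.141, 0.0, 1.57]
force: [-4.9, 0.4, 9.1]
grip_width: 0.0291
```

Call:
{"api": "arm_command", "payload": {
  "plan": [0.6,0,0,-0.003,0,0.6,0,0,-0.003,0,0.6,0,0,-0.003,0]
}}

```text
time_s: 26.3
ee_pos: [0.6534, 0.0139, 0.2802]
eef_rot: [3.14, 0.0, 1.57]
force: [-9.2, -0.3, 19.1]
grip_width: 0.0295
```

Call:
{"api": "arm_command", "payload": {
  "plan": [0.6,0,0,0.02,0,0.6,0,0,0.1,0,0.6,0,0,0.16,0,0.6,-0.445,0.685,0.16,0,0.6,-0.445,0.685,0.16,0,0.6,-0.445,0.685,0.16,0,0.6,-0.445,0.685,0.16,0,0.6,-0.445,0.685,0.16,0,0.6,-0.445,0.685,0.16,0,0.6,-0.445,0.685,0.16,0,0.6,-0.445,0.685,0.16,0,0.6,-0.445,0.685,0.16,0,0.6,-0.445,0.685,0.16,0,0.6,-0.445,0.685,0.16,0]
}}

```text
time_s: 27.7
ee_pos: [0.4761, 0.2869, 0.3418]
eef_rot: [-3.142, 0.0, 1.569]
force: [-0.6, -1.2, -1.4]
grip_width: 0.0295
```

```bash
python3 - <<'E'
from h import *
st(); snap("wrist","w18"); chk("top","c5",(0,1,2,3),(190,245,260,425),4.5)
snap("scene","s18",(120,320,180,460),2.8)
E
```

```text
t 27.7 tcp [0.4761 0.2869 0.3418] rot [-3.1415e+00  1.0000e-04  1.5686e+00] F [-0.6 -1.2 -1.4] w 0.0295 q [ 0.48  0.37  1.58 -0.    1.19  0.48]
```

View pics/w18.png

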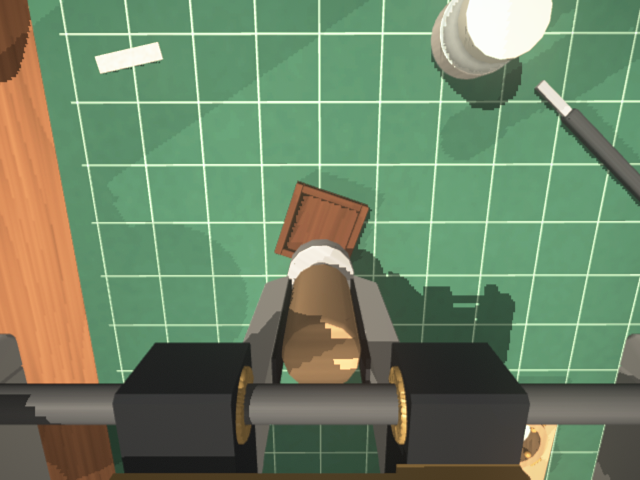

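View pics/s18.png

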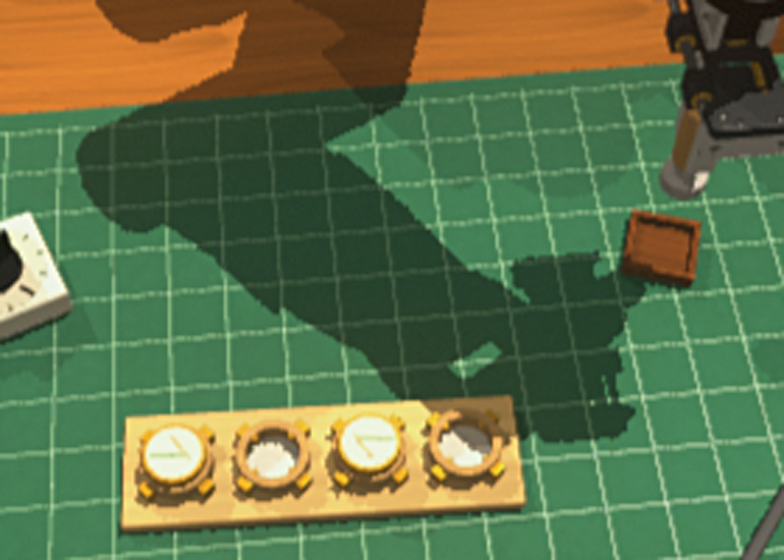

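Call:
{"api": "arm_command", "payload": {
  "plan": [0.6,-0.001,0.002,-0.1,0,0.6,-0.001,0.002,-0.18,0,0.6,-0.001,0.002,-0.21,0,0.6,-0.001,0.002,-0.225,0,0.6,-0.001,0.002,-0.232,0,0.6,-0.001,0.002,-0.236,0,0.6,-0.001,0.002,-0.236,0,0.6,-0.001,0.002,-0.238,0,0.6,-0.001,0.002,-0.238,0]
}}

```text
time_s: 28.75
ee_pos: [0.4751, 0.2887, 0.2471]
eef_rot: [3.141, -0.0, 1.57]
force: [0.1, -0.6, -1.7]
grip_width: 0.0295
```

```bash
python3 - <<'E'
from h import *
st(); snap("wrist","w19");snap("scene","s19",(140,260,360,480),4)
E
```

```text
t 28.75 tcp [0.4751 0.2887 0.2471] rot [ 3.1410e+00 -3.0000e-04  1.5701e+00] F [ 0.1 -0.6 -1.7] w 0.0295 q [ 0.48  0.49  1.65 -0.    1.    0.48]
```

View pics/w19.png

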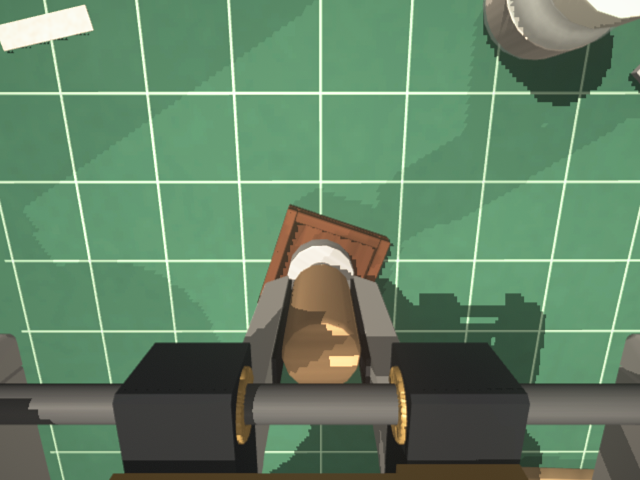

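View pics/s19.png

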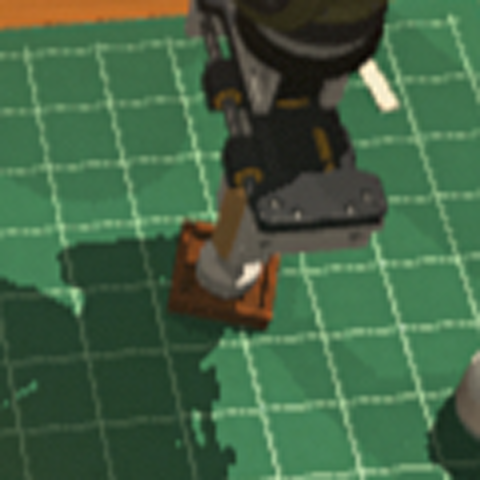

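Call:
{"api": "arm_command", "payload": {
  "plan": [0.6,0,0,-0.002,0,0.6,0,0,-0.004,0,0.6,0,0,-0.005,0,0.6,0,0,-0.005,0]
}}

```text
time_s: 29.25
ee_pos: [0.4751, 0.2887, 0.2462]
eef_rot: [3.141, -0.0, 1.57]
force: [-6.9, -3.5, 18.0]
grip_width: 0.0291
```

Call:
{"api": "arm_command", "payload": {
  "plan": [0.6,0,0,0.003,0,0.5,0,0,0.004,0,0.2,0,0,0.004,0,-0.2,0,0,0.004,0,-0.5,0,0,0.004,0,-0.5,0,0,0.004,0,-0.5,0,0,0.1,0,-0.5,0,0,0.22,0,-0.5,0,0,0.33,0,-0.5,0,-0.14,0.33,0,-0.5,0,-0.14,0.33,0,-0.5,0,-0.14,0.33,0]
}}

```text
time_s: 30.45
ee_pos: [0.4751, 0.2318, 0.3768]
eef_rot: [3.141, -0.0, 1.568]
force: [-0.3, -0.4, 0.0]
grip_width: 0.0703
```

```bash
python3 - <<'E'
from h import *
st(); snap("wrist","w20");snap("scene","s20",(140,260,360,480),4)
snap("top","t20"); chk("top","c6",(0,2),(190,245,260,425),4.5)
E
```

```text
t 30.45 tcp [0.4751 0.2318 0.3768] rot [ 3.1415e+00 -1.0000e-04  1.5683e+00] F [-0.3 -0.4  0. ] w 0.0703 q [0.38 0.28 1.62 0.   1.25 0.39]
```

View pics/w20.png

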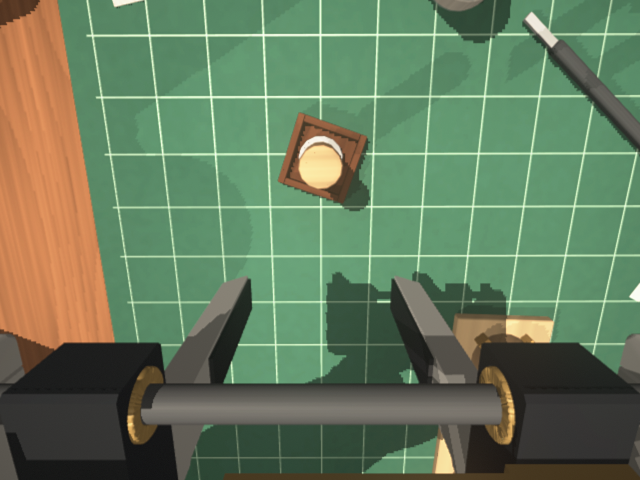

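View pics/t20.png

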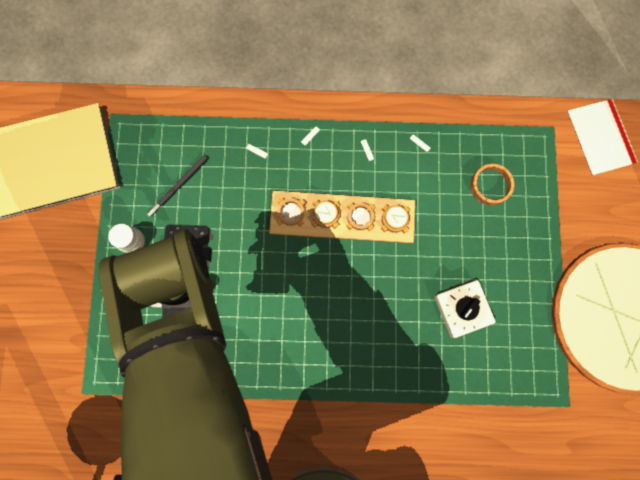

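View pics/s20.png

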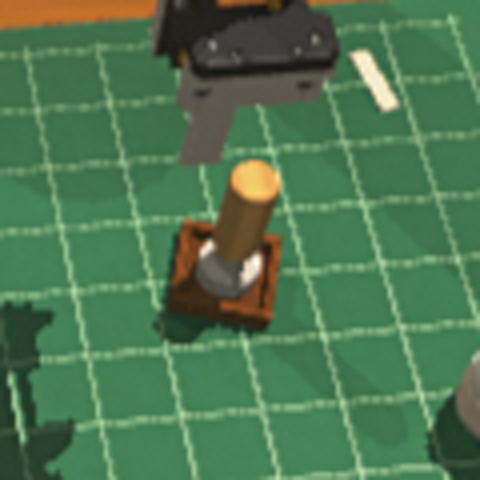

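Call:
{"api": "arm_command", "payload": {
  "plan": [-0.5,-0.035,-1,-0.05,0,-0.5,-0.035,-1,-0.05,0,-0.5,-0.035,-1,-0.05,0,-0.5,-0.035,-1,-0.05,0,-0.5,-0.035,-1,-0.05,0,-0.5,-0.035,-1,-0.05,0,-0.5,-0.035,-1,-0.05,0,-0.5,-0.035,-1,-0.05,0,-0.5,-0.035,-1,-0.05,0]
}}

```text
time_s: 31.55
ee_pos: [0.4609, -0.1713, 0.3559]
eef_rot: [-3.141, 0.0, 1.566]
force: [0.3, 0.5, -0.5]
grip_width: 0.0708
```

Call:
{"api": "arm_command", "payload": {
  "plan": [-0.5,0,-0.45,0,0,-0.5,0,-0.45,0,0,-0.5,0,-0.45,0,0,-0.5,0,-0.45,0,0,-0.5,0,-0.45,0,0,-0.5,0,-0.45,0,0,-0.5,0,-0.45,0,0]
}}

```text
time_s: 32.25
ee_pos: [0.4617, -0.346, 0.3564]
eef_rot: [-3.141, -0.001, 1.572]
force: [0.2, 0.7, -0.3]
grip_width: 0.0704
```

```bash
python3 - <<'E'
from h import *
st(); p=vision.camera_params("wrist"); snap("wrist","w21")
for d in vision.pinpoint("dial_grip","wrist"): print(d["confidence"],d["at"],atz("wrist",d["at"],.06,p))
E
```

```text
t 32.25 tcp [ 0.4617 -0.346   0.3564] rot [-3.1413e+00 -5.0000e-04  1.5717e+00] F [ 0.2  0.7 -0.3] w 0.0704 q [-0.71  0.4   1.5   0.    1.24 -0.71]
0.89 [158.9, 314.0] [ 0.45601639 -0.28605511  0.06      ]
```

View pics/w21.png

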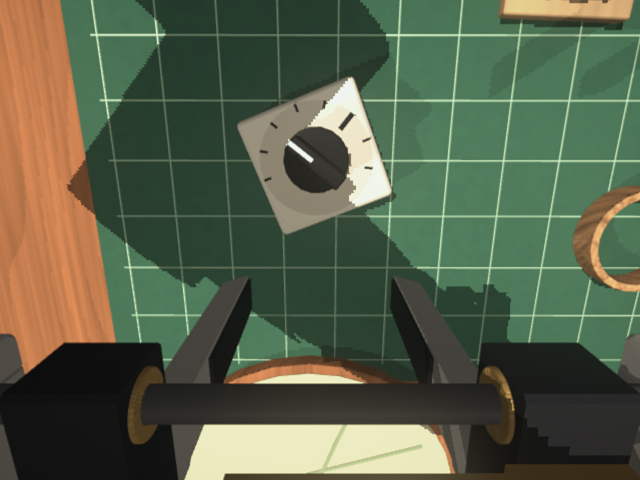

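```bash
python3 - <<'E'
from h import *
np.set_printoptions(precision=4,suppress=True)
st(); p=vision.camera_params("wrist"); L=[]
for c in ("wrist","top","scene"):
  snap(c,"d_"+c)
  d=vision.pinpoint("dial_grip",c)
  if d: print(c,d[0]["confidence"],d[0]["at"]); L.append((c,d[0]["at"]))
print(tri(L),tri(L[1:]),tri([L[0],L[2]]))
im=cv2.imread("pics/d_wrist.png")[70:240,230:400]; cv2.imwrite("pics/d1.png",cv2.resize(im,None,fx=3.5,fy=3.5,interpolation=cv2.INTER_CUBIC))
im=cv2.imread("pics/d_scene.png")[180:250,140:220]; cv2.imwrite("pics/d2.png",cv2.resize(im,None,fx=7,fy=7,interpolation=cv2.INTER_CUBIC))
E
```

```text
t 32.35 tcp [ 0.4616 -0.3461  0.3568] rot [ 3.1415 -0.0001  1.5718] F [ 0.4  0.2 -0.2] w 0.0704 q [-0.71  0.4   1.5   0.    1.24 -0.71]
wrist 0.59 [160.2, 314.8]
top 0.72 [311.1, 473.0]
scene 0.72 [210.0, 176.3]
(array([ 0.454 , -0.2891,  0.0558]), [np.float64(0.0022307025978719514), np.float64(0.004864978201473536), np.float64(0.0037402955644883183)]) (array([ 0.4519, -0.2902,  0.053 ]), [np.float64(0.004049573841192681), np.float64(0.004049573841192554)]) (array([ 0.4557, -0.2869,  0.0561]), [np.float64(0.0017726542147220956), np.float64(0.0017726542147221017)])
```

View pics/d1.png

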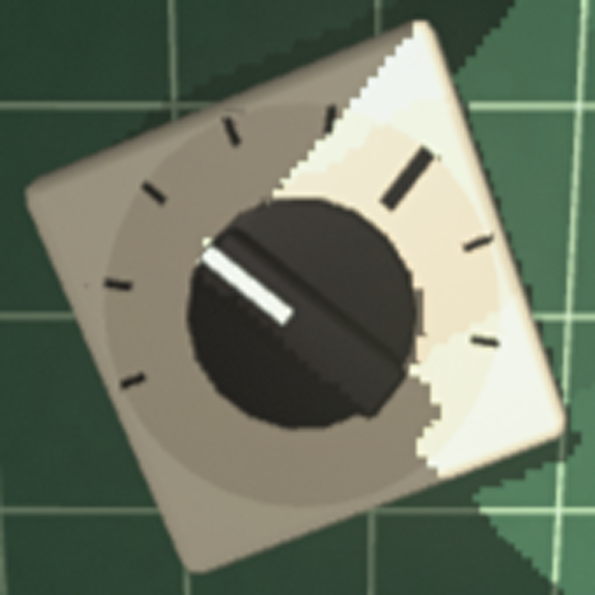

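View pics/d2.png

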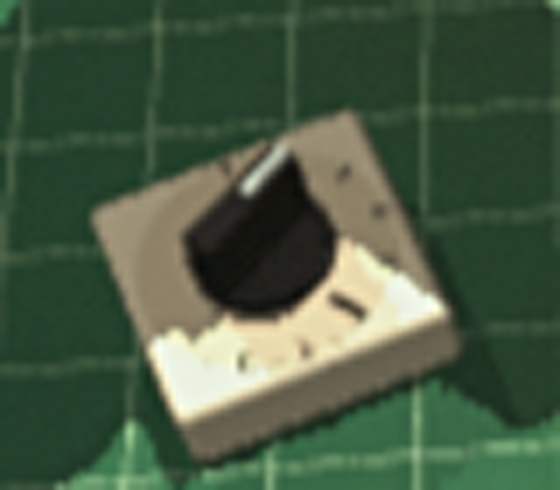

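```bash
python3 - <<'E'
from h import *
np.set_printoptions(precision=4,suppress=True)
f=lambda x,y:(70+y/3.5,230+x/3.5)
print("face c",atz("wrist",f(302,303),.036))
cs=[(425,22),(563,430),(197,572),(28,190)]
P=np.array([atz("wrist",f(*c),.036) for c in cs]); print("box c",P.mean(0),np.linalg.norm(P-np.roll(P,1,0),axis=1))
for z in (.045,): print("disc c",atz("wrist",f(303,313),z), np.linalg.norm(atz("wrist",f(188,313),z)-atz("wrist",f(418,313),z)))
for z in (.06,.065,.07):
  a=atz("wrist",f(215,245),z);b=atz("wrist",f(389,392),z); print(z,"bar",(a+b)/2,np.linalg.norm(a-b),np.degrees(np.arctan2(*(a-b)[1::-1])))
  a=atz("wrist",f(205,255),z);b=atz("wrist",f(290,318),z);print("  line",np.degrees(np.arctan2(*(a-b)[1::-1])))
a=atz("wrist",f(154,192),.036)-atz("wrist",f(302,303),.036);print("tick2",np.degrees(np.arctan2(a[1],a[0])))
a=atz("wrist",f(408,178),.036)-atz("wrist",f(302,303),.036);print("tick5",np.degrees(np.arctan2(a[1],a[0])))
E
```

```text
face c [ 0.457  -0.2873  0.036 ]
box c [ 0.4573 -0.2894  0.036 ] [0.0909 0.0915 0.0897 0.0916]
disc c [ 0.4573 -0.2888  0.045 ] 0.04911292966269602
0.06 bar [ 0.4575 -0.2891  0.06  ] 0.045798108751674886 140.13455582171116
  line 143.73194597582466
0.065 bar [ 0.4576 -0.2887  0.065 ] 0.044970268557662126 140.13455582171122
  line 143.7319459758246
0.07 bar [ 0.4576 -0.2883  0.07  ] 0.04414242836364939 140.13455582171122
  line 143.73194597582486
tick2 143.53860500629656
tick5 48.93335018712088
```

Call:
{"api": "arm_command", "payload": {
  "plan": [-0.5,-0.009,0.143,0,0.433,-0.5,-0.009,0.143,0,0.433,-0.5,-0.009,0.143,0,0.433,-0.5,-0.009,0.143,0,0.433,-0.5,-0.009,0.143,0,0.433,-0.5,-0.009,0.143,0,0.433,-0.5,-0.009,0.143,0,0.433,-0.5,-0.009,0.143,-0.1,0.433,-0.5,-0.009,0.143,-0.15,0.433,-0.5,-0.009,0.143,-0.15,0.433]
}}

```text
time_s: 33.65
ee_pos: [0.4571, -0.2899, 0.2942]
eef_rot: [-3.141, -0.005, 2.473]
force: [0.8, 0.2, 0.4]
grip_width: 0.0706
```

```bash
python3 - <<'E'
from h import *
st(); snap("wrist","w22"); 
E
```

```text
t 33.65 tcp [ 0.4571 -0.2899  0.2942] rot [-3.1414 -0.0046  2.473 ] F [0.8 0.2 0.4] w 0.0706 q [-0.63  0.4   1.66  0.    1.09 -1.54]
```

View pics/w22.png

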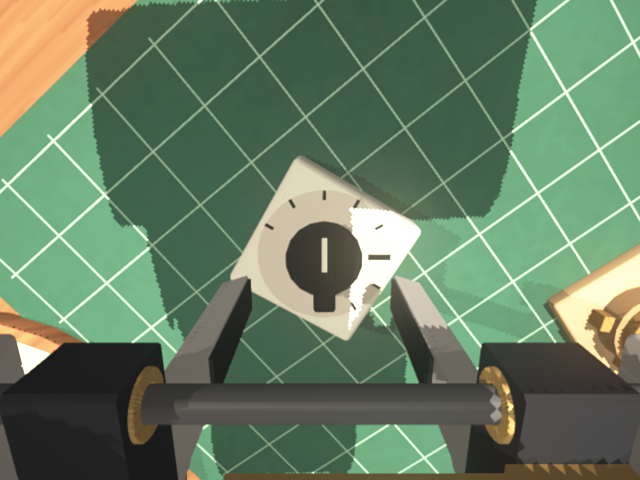

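Call:
{"api": "arm_command", "payload": {
  "plan": [-0.5,0,0,-0.06,0,-0.5,0,0,-0.1,0,-0.5,0,0,-0.117,0,-0.5,0,0,-0.117,0,0.3,0,0,-0.117,0,0.9,0,0,-0.117,0,0.9,0,0,-0.117,0,0.9,0,0,-0.117,0,0.9,0,0,-0.117,0,0.9,0,0,-0.117,0,0.9,0,0,-0.117,0,0.9,0,0,-0.117,0],
  "newtons": 25
}}

```text
time_s: 34.9
ee_pos: [0.4581, -0.2894, 0.2499]
eef_rot: [3.139, 0.0, 2.476]
force: [4.3, 6.3, 0.0]
grip_width: 0.0127
```

```bash
python3 - <<'E'
from h import *
st(); print(sensors.get_obs()["moment"]); snap("wrist","w23"); 
E
```

```text
t 34.9 tcp [ 0.4581 -0.2894  0.2499] rot [3.1386e+00 2.0000e-04 2.4765e+00] F [4.3 6.3 0. ] w 0.0127 q [-0.63  0.46  1.69  0.    0.99 -1.54]
[ 0.89503411 -1.00760102 -0.01510914]
```

View pics/w23.png

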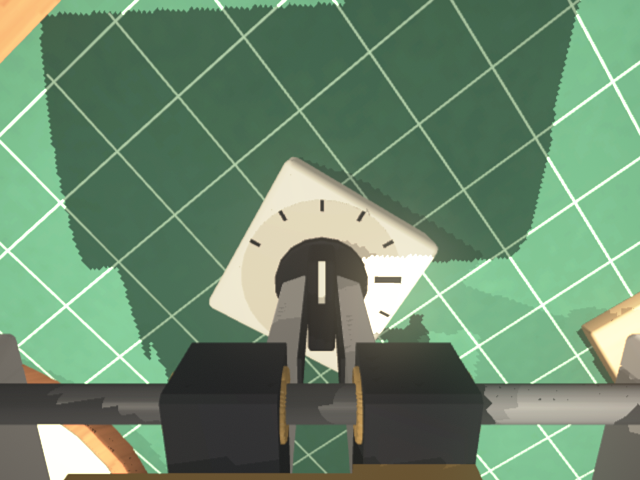

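Call:
{"api": "arm_command", "payload": {
  "plan": [0.9,0.003,0.004,0,0,0.9,0.003,0.004,0,-0.07,0.9,0.003,0.004,0,-0.14,0.9,0.003,0.004,0,-0.21,0.9,0.003,0.004,0,-0.28,0.9,0.003,0.004,0,-0.35,0.9,0.003,0.004,0,-0.42,0.9,0.003,0.004,0,-0.49,0.9,0.003,0.004,0,-0.56,0.9,0.003,0.004,0,-0.63,0.9,0.003,0.004,0,-0.69,0.9,0.003,0.004,0,-0.73,0.9,0.003,0.004,0,-0.75,0.9,0.003,0.004,0,-0.75,0.9,0.003,0.004,0,-0.75]
}}

```text
time_s: 36.45
ee_pos: [0.4579, -0.2889, 0.2499]
eef_rot: [-3.139, 0.002, 0.906]
force: [-10.6, -2.1, 7.4]
grip_width: 0.0128
```

```bash
python3 - <<'E'
from h import *
st(); print(sensors.get_obs()["moment"]); snap("wrist","w24"); 
E
```

```text
t 36.45 tcp [ 0.4579 -0.2889  0.2499] rot [-3.1392e+00  1.7000e-03  9.0590e-01] F [-10.6  -2.1   7.4] w 0.0128 q [-0.63  0.46  1.69 -0.    0.99  0.04]
[-0.36477629  2.19783982 -0.03026729]
```

View pics/w24.png

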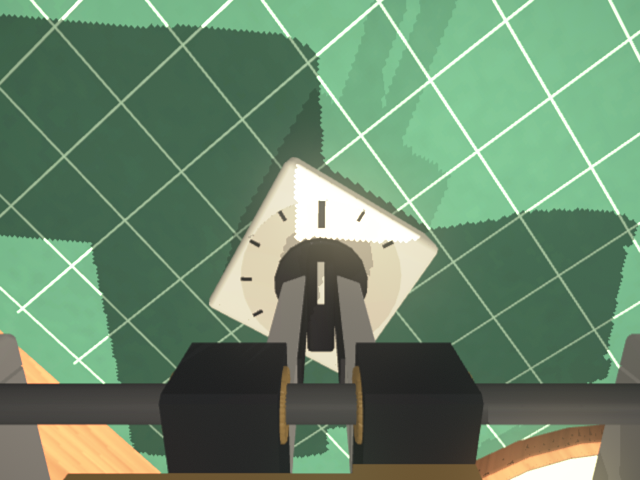

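Call:
{"api": "arm_command", "payload": {
  "plan": [0.6,0,0,0,0,0.3,0,0,0,0,0,0,0,0,0,-0.3,0,0,0,0,-0.5,0,0,0,0,-0.5,0,0,0,0,-0.5,0,0,0.1,0,-0.5,0,0,0.2,0,-0.5,0,0,0.3,0,-0.5,-0.1,-0.15,0.3,0,-0.5,-0.1,-0.15,0.3,0,-0.5,-0.1,-0.15,0.3,0,-0.5,-0.1,-0.15,0.3,0]
}}

```text
time_s: 37.8
ee_pos: [0.4187, -0.3485, 0.3697]
eef_rot: [-3.141, -0.0, 0.905]
force: [0.0, 0.4, 0.4]
grip_width: 0.0707
```

```bash
python3 - <<'E'
from h import *
st(); snap("wrist","w25"); snap("top","t25"); snap("scene","s25")
chk("scene","c7",(0,1,2,3),(255,310,210,375),4.5)
im=cv2.imread("pics/t25.png")[185:330,160:500]; cv2.imwrite("pics/t25b.png",cv2.resize(im,None,fx=2.3,fy=2.3,interpolation=cv2.INTER_CUBIC))
for c in ("top","scene"):
  vision.camera(c)
  for b in bez(c,z=.043): print(c,b)
E
```

```text
t 37.8 tcp [ 0.4187 -0.3485  0.3697] rot [-3.1412e+00 -2.0000e-04  9.0530e-01] F [0.  0.4 0.4] w 0.0707 q [-0.76  0.32  1.58  0.    1.24 -0.1 ]
top (0.67, array([211., 325.]), 'circ', array([0.6537, 0.0141]), 0.0263, 'rect', array([0.6535, 0.015 ]), array([0.0482, 0.0492]))
top (0.64, array([217., 397.]), 'circ', array([ 0.6477, -0.1366]), 0.025, 'rect', array([ 0.6471, -0.1369]), array([0.0483, 0.045 ]))
scene (0.74, array([276., 311.]), 'circ', array([0.6549, 0.012 ]), 0.026, 'rect', array([0.6544, 0.0121]), array([0.046 , 0.0508]))
scene (0.68, array([281., 241.]), 'circ', array([ 0.6492, -0.1386]), 0.0267, 'rect', array([ 0.6487, -0.1391]), array([0.0478, 0.0512]))
scene (0.52, array([295., 458.]), 'circ', array([0.7264, 0.33  ]), 0.0894, 'rect', array([0.7257, 0.3291]), array([0.0132, 0.1786]))
```

View pics/w25.png

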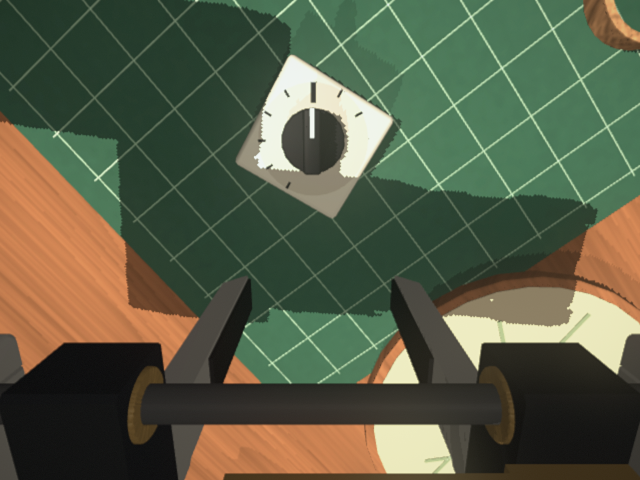

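View pics/t25b.png

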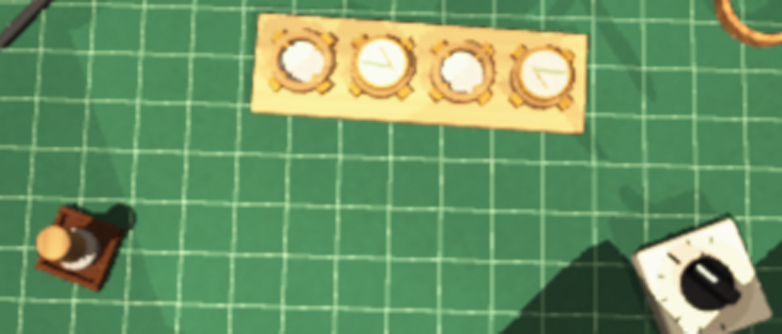

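View pics/s25.png

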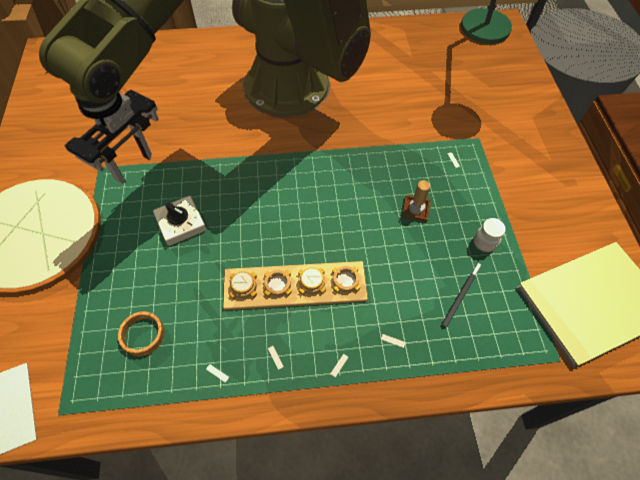

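View pics/c7.png

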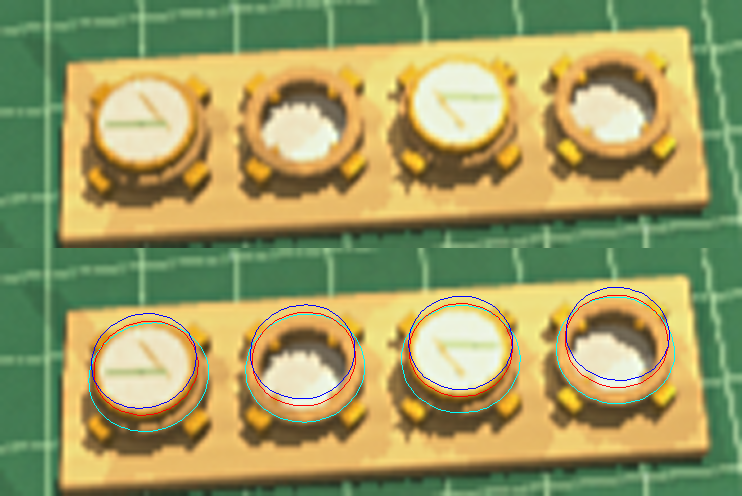

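```bash
python3 - <<'E'
from h import *
print(job.hand_in())
E
```

```text
the job is handed in; nothing more can be done
None
```

The job is done and handed in at about 38 s of robot time. There were two bezels on the mat; both are home in jig cups, the pusher is back upright in its stand, and the dial is at the long mark.

- **Bezels:** I set each one in loosely, then pressed it home with the pusher. At the end of pressing, the pusher's foot stopped hard at 43 mm above the table over both bezels, which is the height for fully home. I got that height by using the stand's floor as the reference. The camera views agree.
- **Pusher slip:** The two first presses bottomed out at readings 3 mm apart, because the pusher had slipped about 3 mm in the grip. I pressed the first bezel again and it stopped at the same height as the other.
- **Press force:** At the end of its press the second bezel briefly saw about 36 N at the wrist. That is over the 25 N advised, but under the 40 N limit on the gripper. The pictures show no damage.
- **Dial:** I turned it 90° clockwise from stop 2 to stop 5. After release, the pointer lines up with the long tick.
- **Bystanders:** The tape, knife and jar look to be in the same places as at the start. The robot was clear of everything at hand-in.

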